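Take the bore size of a bearing housing with a telescoping gauge

ROBOT

A 6-joint arm with a two-finger parallel gripper is mounted at the origin on the work surface. World frame = base frame: x ahead of the robot, y to its left, z up, the work surface at z = 0. Lengths are in m, angles in rad, forces in N, time in s.
With the tool pointing down it reaches from about 0.4 to 0.825 m from the base axis. Payload 7 kg.
Tool frame: the origin (TCP) lies at the very end of the fingers, on their centre line; the grasp point (between the pads) lies 19 mm behind it; x points along the fingers, y is the direction in which the jaws open and shut, and the axes are right-handed (so a half turn about x gives the same grasp; the last joint's range is limited). The gripper opens to 88 mm and grips with 3 to 60 N. Pads are 19 mm wide; open, the fingers measure 130 mm over their backs; the gripper's body (78 mm by 193 mm) begins 47 mm behind the grasp point.
Start: joints at [1.425, 0.359, 0.012, 0, -1.224, -0.288], TCP at [0.284, 0.612, 0.227] pointing down, gripper open.
Joint ranges: [-3.07, 3.07], [-1.43, 2.12], [-1.02, 1.25], [-3.03, 1.67], [-3.05, -0], [-3.03, 3.03]. Speed limits (rad/s): [2.39, 2.39, 3.01, 3.14, 3.14, 3.14].

INTERFACE

Orientations are given as [roll, pitch, yaw] about the fixed x, y, z axes, in that order (R = Rz(yaw) Ry(pitch) Rx(roll)).
In Python, from station import arm, cams gives the robot as it stands. The module is installed in compiled form; this text tells all that it offers.
- The arm moves only by the tool carry_out, never from a script. Its argument "deltas" is a list of rows, each a list of 6 numbers: the shift along the tool's x, y, z in units of 0.04 m (1.0 is 0.04 m), then the turn, a rotation vector about the tool's x, y, z in units of 4 degrees (1.0 is 4 degrees). In form: [[tx, ty, tz, ax, ay, az], ...]. A call has 1 to 5 rows; each row shifts and turns the pose as measured when the row begins, along the tool's axes as they then stand; what a row does not reach is not made up. A row lasts 1/10 s, in which the tool goes at most 50 mm and 8.59 degrees, less where a joint would pass 70% of its speed; a pose out of reach is approached as far as the arm can. A call with a number of a shift or a turn outside -1 to 1 is refused whole. A call with a gripper value outside its range is refused whole. "hand" is the closure, from 0 (fully open) to 1 (shut), set as the call begins (left out, the last holds). The fingers move at their own pace and stop on an object; "newtons" is the grip in N (left out, the last holds). Time passes only in rows, so rows that do not move let the fingers close. It gives the time, the measured TCP pose, the force and the opening at its end, in the units of the state.
- arm.get_state(): the state, without advancing time (a new reading comes with each control period).
- cams.grab_frame(name): name is "scene" or "top" or "wrist"; returns a dict with "pixels" (400x640x3 uint8, red, green, blue), "fx", "fy", "cx", "cy" (pixels), "k1" (the pictures are not rectified: a ray, as slopes to the right and down, at radius r is drawn at 1 + k1 r^2 times it, then the intrinsics apply), "T" (4x4, takes a point from camera to world coordinates); the wrist camera has in their place "hand_eye" (4x4, takes a point from camera to tool coordinates, whose origin is the TCP and whose axes are the tool frame's). Camera axes: x right, y up, looking along -z (the intrinsics and any distortion apply to the point x, -y, -z); pixel columns grow to the right and rows downward; lengths in m; the calibration is good to about 2 mm. A picture is of the moment at which its call begins: read the wrist's pose just before it. There is no depth.
- arm.job_done(): hands the job in, once; it reports no verdict.
The state is a dict: "t": time; "q": joint angles; "qd": joint speeds; "joint_efforts": joint torques, N m; "eef_pos": TCP position; "ee_rot": TCP orientation; "force": force on the tool from outside, world axes, zero at the start; "moment": the same for the moment, N m; "width": finger opening in m.
Only numpy, scipy, OpenCV 4.12 (cv2) and the standard library are available. Lean on these libraries where they do the work, as an engineer would, in place of code of your own. Each camera call takes 0.05 s, during which the arm holds its last target.

TASK

One of the two flanged bearing housings has its bearing out: take the size of its bearing seat with the larger telescoping gauge from the rack. Lower the gauge, still locked, until its head rests on the shoulder in the seat, hold it down there while you loosen its knurled cap so that the plungers spring out on to the wall, lock it again, draw it straight out and hang it back in a free slot of the rack, still locked at the size it took. It is a precision instrument: never press it hard on the housing, and leave the housings, the other gauge, the bearing and the micrometer where they are.

Things in the scene. Friction and masses are not known exactly. Their poses are not given: they have to be found in the camera images.
- gauge_grip (a point): Centre of the knurled locking cap on top of the larger telescoping gauge: the place to hold it. Cap 14 mm across, 18 mm tall, this point half-way up; below it a 9 mm neck, clear for 27 mm. The gauge is a bare steel T of about 0.15 kg, 141 mm tall, hanging upright, and can be carried by its cap. Axes are the gauge's: z up along the stem, y along the head
- gauge_collar (a point): Centre of the underside of the gauge's collar (20 mm across, 4 mm thick), on the 9 mm stem, 40 mm below the cap's centre; the collar rests on the rack's shelf
- gauge_head (a point): Centre of the gauge's cross head, 126 mm below the cap's centre: a tube 12 mm across (underside 6 mm below this point) and 32 mm long along the gauge's y, with a round-nosed spring plunger 8 mm across in each end
- tip_a (a point): Nose of the plunger at the +y end of the gauge's head. The two noses are 34 mm apart with both plungers fully in, 54 mm fully out; at the start they are locked 35 to 42 mm apart. Springs of 3 to 4 N push each outward when unlocked
- tip_b (a point): Nose of the plunger at the -y end of the gauge's head
- lock (a joint): Turn of the cap on the gauge's stem, rad: 0 locked (stop), 1.3 free (stop). From above it loosens counter-clockwise; the plungers come free before 0.8. It takes some 0.07 N m either way, 0.1 at the last of tightening. Only friction keeps the gauge from turning with the cap: to loosen it, hold the head down on the shoulder with 10 to 15 N; once out on the wall the plungers help to hold it
- bore_mouth (a point): Centre of the seat's mouth, the top of the open bearing housing, 42 mm above the bench. The housing is grey-painted iron, loose, 1.6 kg, with a 110 x 110 x 12 mm flange, a round boss 76 mm across and an upright bored seat 47 mm in diameter. The gauge must never bear on it with 25 N or more in all, its springs' push on the wall (about 7 N) included
- rack: Grey sheet-metal gauge rack, fixed, 200 mm wide (y), 110 mm deep; origin on the bench below the middle slot, x to the rear. Its shelf, top 125 mm above the bench, is 6 mm thick and has three slots 13 mm wide and 65 mm apart, open to the front (-x, where the shelf ends 31 mm before the origin); gauges are lifted a little and drawn out to the front
- slot0 (a point): Hanging point on the shelf's top in the slot at y = -65 mm of the rack. The two gauges hang in slot0 and slot2, either way round; the stem's axis hangs here, 10 mm before the slot's closed end
- slot1 (a point): Hanging point in the middle slot, empty at the start
- slot2 (a point): Hanging point in the slot at y = +65 mm of the rack
- gauge_small: The next smaller gauge of the set, hanging in the rack; same collar, neck and cap, smaller head; origin at its collar's underside. To be left alone
- housing_full: A like housing with its 47 mm ball bearing still fitted; origin at the centre of its underside. To be left alone
- bearing: Loose ball bearing, 47 mm across, 20 mm bore, 14 mm thick, lying on the bench; origin at the centre of its underside. To be left alone
- micrometer: Outside micrometer lying on the bench, about 155 x 60 x 18 mm; origin below the middle of its frame. To be left alone
- housing: The open housing itself; origin at the centre of its underside. At the bottom of its seat is the shoulder, a flat ring from 26 to 47 mm across round a 26 mm shaft hole. Its depth below the mouth differs from casting to casting, 14 to 21 mm, and has to be felt; with the head resting on it the cap's centre is 132 mm above the shoulder
Not all that is in view belongs to the job. What is shaped like the part that bears gauge_grip but brown or yellow is not meant.

How it is judged:
By the outcome, as a careful person would: the job done as asked, in the order asked, and still so for the second after the job is handed in, with the robot touching nothing.
It also fails if it takes over 67 s, if anything falls off the work surface, if the arm or the gripper's body presses on something with over 40 N, if the wrist force passes 120 N, or if a joint passes its speed limit or range.

## Working session

There is one attempt and no reset: what is moved stays moved. The work goes in short steps, Python scripts to look and compute and a tool call to move; the robot and the scene stay as the last step left them, time stands still between calls to the robot, and variables do not carry over. Pictures are saved under pics/ and viewed, and the job is handed in when it is done.

Besides the shell and the picture viewer there is one more tool, called by a JSON object that holds its "method" and its "body". carry_out: Moves the arm, as the interface text tells. Shifts and turns lie within -1 to 1; 1 stands for 0.04 m of shift or 4 degrees of turn. Its arguments: {"type":"object","properties":{"deltas":{"type":"array","items":{"type":"array","items":{"type":"number","minimum":-1,"maximum":1}}},"hand":{"type":"number"},"newtons":{"type":"number"}},"required":["deltas"]}

```bash
mkdir -p pics; python3 - <<'E'
from station import arm,cams
import cv2,numpy as np,pickle
s=arm.get_state();print(s)
for n in ["scene","top","wrist"]:
    f=cams.grab_frame(n);pickle.dump(f,open(f'f_{n}0.pkl','wb'))
    cv2.imwrite(f'pics/{n}0.png',f['pixels'][:,:,::-1]);print(n,{k:v for k,v in f.items() if k!='pixels'})
E
```

```text
{'t': 0.0, 'q': array([ 1.42512053e+00,  3.59371881e-01,  1.10606634e-02, -3.27905406e-04,
       -1.22409295e+00, -2.88092935e-01]), 'qd': array([ 0.00086368,  0.0015169 , -0.00090417,  0.00132214, -0.00053014,
       -0.00106093]), 'joint_efforts': array([-3.95219777e-04, -5.82717597e+01,  2.93045783e+01,  6.99737549e+00,
        6.94096714e-03, -1.48094314e-04]), 'eef_pos': array([0.28352969, 0.61203136, 0.22563718]), 'ee_rot': array([ 1.66949421,  1.56915919, -1.90597885]), 'force': array([ 0.52972346,  0.37546802, -0.23128608]), 'moment': array([-0.06281796, -0.02070219,  0.01751311]), 'width': 0.08712657244546604}
scene {'fx': 380.3909443226071, 'fy': 380.3909443226071, 'cx': 312.7289893297177, 'cy': 192.90186871185284, 'k1': -0.032904415591069096, 'T': array([[ 0.75239484, -0.34774665,  0.55944103,  1.03336723],
       [ 0.65831203,  0.42656795, -0.62021371, -0.55968232],
       [-0.02296237,  0.83493236,  0.54987333,  0.58772218],
       [ 0.        ,  0.        ,  0.        ,  1.        ]])}
top {'fx': 441.56033296121296, 'fy': 441.56033296121296, 'cx': 324.5760462105143, 'c
[... 192 characters left out ...]
4770e-03,
        -7.30429957e-02],
       [-7.39300735e-03,  1.60449074e-01,  9.87016433e-01,
         1.28296775e+00],
       [ 0.00000000e+00,  0.00000000e+00,  0.00000000e+00,
         1.00000000e+00]])}
wrist {'fx': 284.97559270040216, 'fy': 284.97559270040216, 'cx': 320.52883156340937, 'cy': 196.66264555013444, 'k1': 0.002455019813194137, 'hand_eye': array([[ 4.51166667e-04,  2.53395055e-01, -9.67362777e-01,
        -1.58985372e-01],
       [ 9.99999667e-01, -7.71628394e-04,  2.64264559e-04,
         5.13402156e-04],
       [-6.79481254e-04, -9.67362575e-01, -2.53395319e-01,
        -6.73692911e-02],
       [ 0.00000000e+00,  0.00000000e+00,  0.00000000e+00,
         1.00000000e+00]])}
```

View pics/scene0.png

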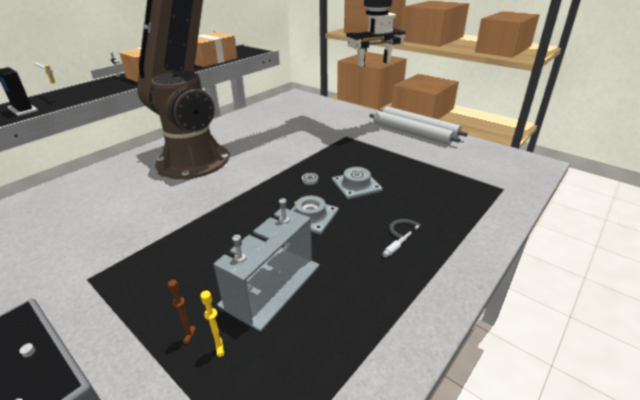

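View pics/top0.png

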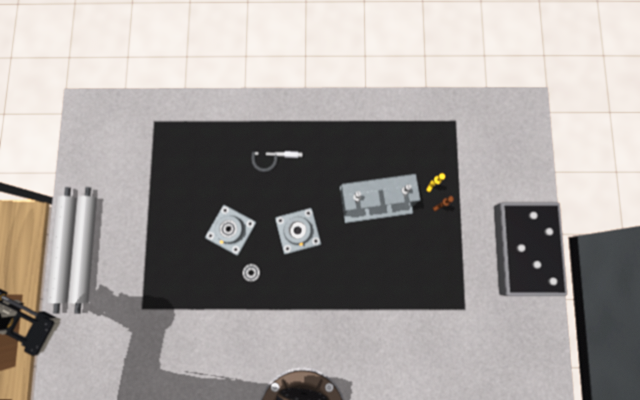

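View pics/wrist0.png

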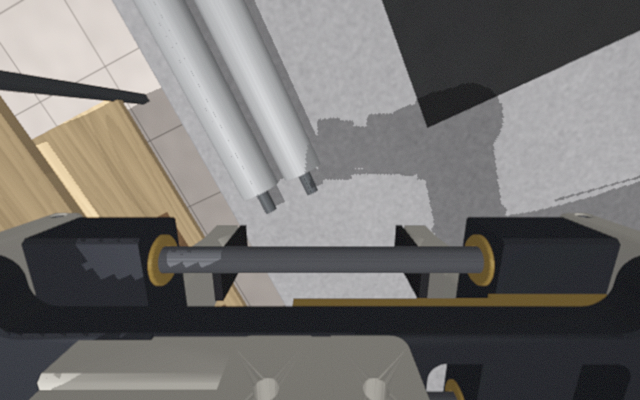

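```bash
python3 - <<'E'
import cv2
a=cv2.imread('pics/scene0.png');b=cv2.imread('pics/top0.png')
cv2.imwrite('pics/c1.png',cv2.resize(a[160:340,160:400],None,fx=3.3,fy=3.3,interpolation=cv2.INTER_CUBIC)[:600])
cv2.imwrite('pics/c2.png',cv2.resize(b[140:290,190:460],None,fx=2.9,fy=2.9,interpolation=cv2.INTER_CUBIC))
E
```

```text
(no output)
```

View pics/c1.png

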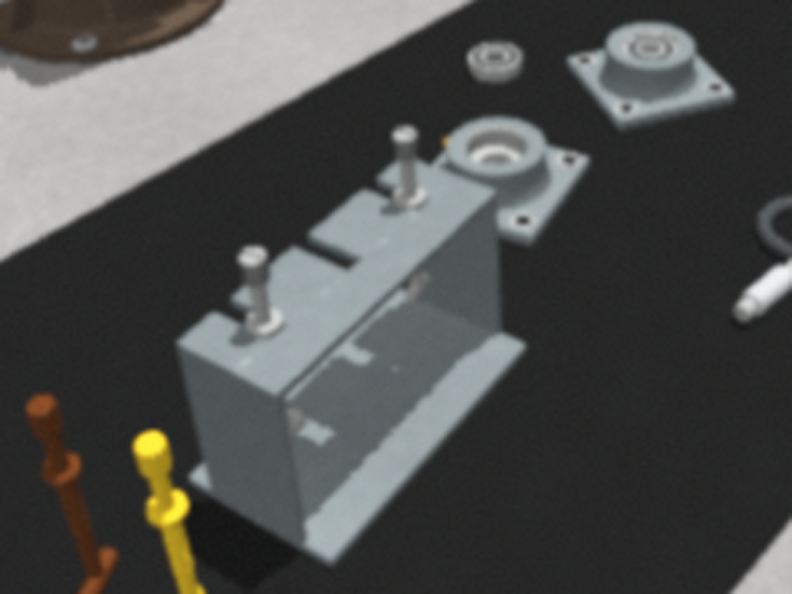

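View pics/c2.png

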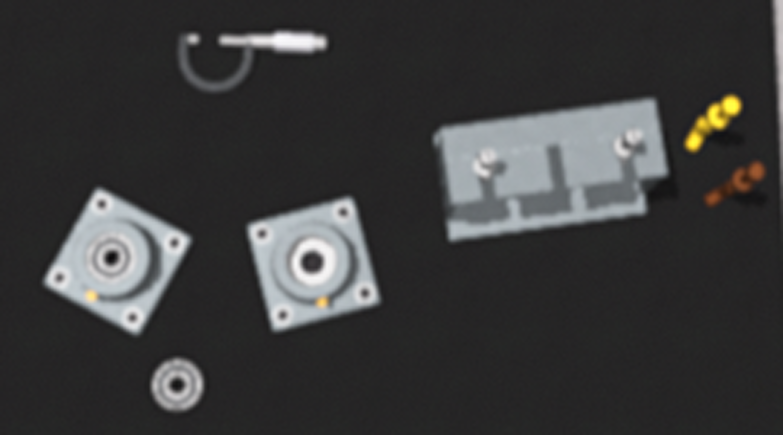

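```bash
cat > h.py <<'E'
import numpy as np,cv2,pickle
from scipy.spatial.transform import Rotation as R
def ray(f,u,v,T=None):
    T=f['T'] if T is None else T
    K=np.array([[f['fx'],0,f['cx']],[0,f['fy'],f['cy']],[0,0,1]])
    p=cv2.undistortPoints(np.array([[[u,v]]],float),K,np.array([f['k1'],0,0,0]))[0,0]
    d=T[:3,:3]@np.array([p[0],-p[1],-1]);return T[:3,3],d/np.linalg.norm(d)
def plane(f,u,v,z,T=None):
    o,d=ray(f,u,v,T);return o+d*(z-o[2])/d[2]
def tri(*rs):
    A=sum(np.eye(3)-np.outer(d,d) for o,d in rs);b=sum((np.eye(3)-np.outer(d,d))@o for o,d in rs)
    x=np.linalg.solve(A,b);return x,[np.linalg.norm((np.eye(3)-np.outer(d,d))@(x-o)) for o,d in rs]
def proj(f,p,T=None):
    T=f['T'] if T is None else T
    c=T[:3,:3].T@(np.asarray(p)-T[:3,3]);x,y=c[0]/-c[2],-c[1]/-c[2];s=1+f['k1']*(x*x+y*y)
    return f['fx']*x*s+f['cx'],f['fy']*y*s+f['cy']
def toolT(s):
    T=np.eye(4);T[:3,:3]=R.from_euler('xyz',s['ee_rot']).as_matrix();T[:3,3]=s['eef_pos'];return T
E
python3 - <<'E'
from h import *
s=pickle.load(open('f_scene0.pkl','rb'));t=pickle.load(open('f_top0.pkl','rb'))
c1=lambda u,v:(160+u/3.3,160+v/3.3); c2=lambda u,v:(190+u/2.9,140+v/2.9)
# cap tops
for a,b in [((252,254),(635,138)),((404,134),(492,156))]:
    print('cap',tri(ray(s,*c1(*a)),ray(t,*c2(*b))))
    print(plane(t,*c2(*b),.178), plane(s,*c1(*a),.178))
for n,b in [('open',(312,262)),('full',(113,258))]: print(n,plane(t,*c2(*b),.042))
print('open sc',plane(s,*c1(496,150),.042))
for b in [(437,133),(656,99),(668,176)]: print('shelf',plane(t,*c2(*b),.125))
for b in [(449,240),(645,212)]: print('base',plane(t,*c2(*b),.003))
for a in [(178,345),(278,390),(496,190)]: print('shelf sc',plane(s,*c1(*a),.125))
E
```

```text
cap (array([ 0.59861849, -0.27846538,  0.172782  ]), [np.float64(0.002536484078178425), np.float64(0.0025364840781784376)])
[ 0.59614882 -0.27958526  0.178     ] [ 0.60562304 -0.28001837  0.178     ]
cap (array([ 0.58276142, -0.15203851,  0.17347643]), [np.float64(0.00280482028789971), np.float64(0.0028048202878996594)])
[ 0.58009838 -0.15384045  0.178     ] [ 0.58927397 -0.15419749  0.178     ]
open [0.50037032 0.01239911 0.042     ]
full [0.50417081 0.20652055 0.042     ]
open sc [0.51082122 0.00934985 0.042     ]
shelf [ 0.61141836 -0.10729292  0.125     ]
shelf [ 0.64343146 -0.30999748  0.125     ]
shelf [ 0.57120537 -0.31865031  0.125     ]
base [ 0.52649352 -0.12244216  0.003     ]
base [ 0.55490927 -0.32012487  0.003     ]
shelf sc [ 0.57848529 -0.31697484  0.125     ]
shelf sc [ 0.64403486 -0.30386903  0.125     ]
shelf sc [ 0.6183135  -0.10887525  0.125     ]
```

```bash
python3 - <<'E'
from h import *
from station import arm
s=pickle.load(open('f_scene0.pkl','rb'))
for n,p in [('s0',(0.598,-0.278)),('s2',(0.582,-0.152))]:
  for z in [.165,.125,.08,.06,.039]:
    u,v=proj(s,[*p,z]);print(n,z,(u-160)*3.3,(v-160)*3.3)
st=arm.get_state();print(toolT(st).round(3))
im=cv2.imread('pics/scene0.png')
cv2.imwrite('pics/c3.png',cv2.resize(im[225:335,210:330],None,fx=5.4,fy=5.4,interpolation=cv2.INTER_CUBIC))
E
```

```text
s0 0.165 249.01993862991435 265.29224968348484
s0 0.125 259.15069780573185 322.29935925314254
s0 0.08 269.81227839328403 382.0513928856638
s0 0.06 274.31921144845745 407.23587471150944
s0 0.039 278.9073320324315 432.8288186970269
s2 0.165 399.36807298806 146.1308533848069
s2 0.125 403.9268913566788 200.19446540213443
s2 0.08 408.7615366283123 257.35775222237834
s2 0.06 410.81683530829184 281.6057578208617
s2 0.039 412.9162960952089 306.3421209468585
[[-0.    -0.42  -0.907  0.284]
 [-0.001 -0.907  0.42   0.612]
 [-1.     0.001 -0.     0.226]
 [ 0.     0.     0.     1.   ]]
```

View pics/c3.png

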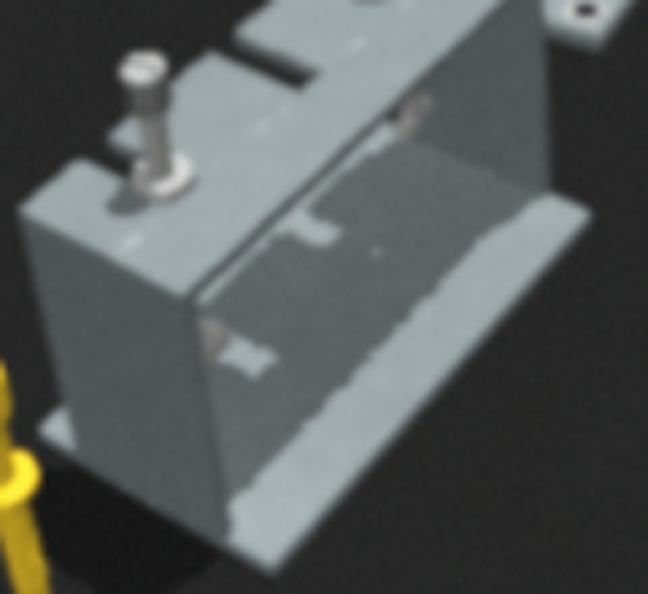

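{"method": "carry_out", "body": {"deltas": [[0,0.85,-0.75,0,0,0],[0,0.85,-0.75,0,0,0],[0,0.85,-0.75,0,0,0],[0,0.85,-0.75,0,0,0],[0,0.85,-0.75,0,0,0]]}}

```text
t: 0.65
eef_pos: [0.348, 0.3914, 0.2219]
ee_rot: [1.74, 1.564, -1.83]
force: [1.5, -0.0, 0.4]
width: 0.0876
```

{"method": "carry_out", "body": {"deltas": [[0,0.85,-0.75,0,0,0],[0,0.85,-0.75,0,0,0],[0,0.85,-0.75,0,0,0],[0,0.85,-0.75,0,0,0],[0,0.85,-0.75,0,0,0]]}}

```text
t: 1.15
eef_pos: [0.4139, 0.1649, 0.2232]
ee_rot: [1.773, 1.565, -1.795]
force: [1.3, -0.2, 0.4]
width: 0.0877
```

```bash
python3 - <<'E'
from station import arm
from h import *
s=arm.get_state();print(s['t'],s['q'].round(3),s['force']);print(toolT(s).round(3))
E
```

```text
1.15 [ 0.827 -0.025 -0.47   0.003 -1.131  0.317] [ 1.32458403 -0.1721321   0.36751749]
[[-0.001 -0.413 -0.911  0.414]
 [-0.006 -0.911  0.413  0.165]
 [-1.     0.006 -0.001  0.223]
 [ 0.     0.     0.     1.   ]]
```

{"method": "carry_out", "body": {"deltas": [[0,0.8,-0.7,0,0,0],[0,0.8,-0.7,0,0,0],[0,0.8,-0.7,0,0,0],[0,0,0,0,0,0]]}}

```text
t: 1.55
eef_pos: [0.4509, 0.0332, 0.2243]
ee_rot: [1.919, 1.566, -1.652]
force: [0.4, -0.0, -0.5]
width: 0.0875
```

```bash
cat >> h.py <<'E'
def wshot(name):
    from station import arm,cams
    s=arm.get_state();f=cams.grab_frame('wrist');f['T']=toolT(s)@f['hand_eye']
    pickle.dump((s,f),open(name+'.pkl','wb'));cv2.imwrite(f'pics/{name}.png',f['pixels'][:,:,::-1]);print(s['t'],s['eef_pos'],s['q'].round(2),s['force'].round(1));print(toolT(s).round(3));return s,f
E
python3 -c "
from h import *
wshot('w1')"
```

```text
1.55 [0.45093389 0.03322994 0.22434461] [ 0.52 -0.02 -0.46  0.   -1.13  0.62] [ 0.4 -0.  -0.5]
[[-0.    -0.417 -0.909  0.451]
 [-0.005 -0.909  0.417  0.033]
 [-1.     0.005 -0.002  0.224]
 [ 0.     0.     0.     1.   ]]
```

View pics/w1.png

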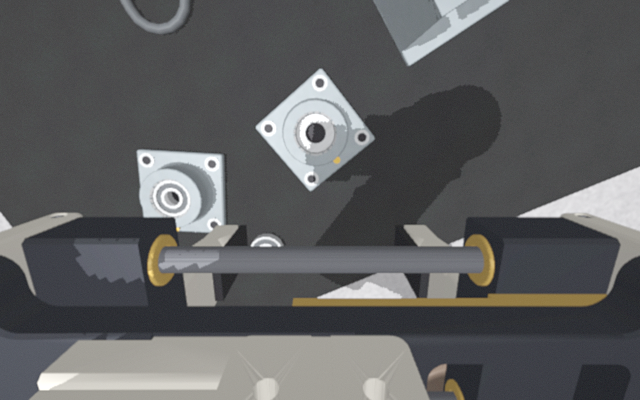

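```bash
python3 - <<'E'
from h import *
s,f=pickle.load(open('w1.pkl','rb'))
im=f['pixels'][60:200,245:385,::-1]
cv2.imwrite('pics/w1c.png',cv2.resize(im,None,fx=4.2,fy=4.2,interpolation=cv2.INTER_CUBIC))
for p in [(320,83),(268.5,128.5),(362,138),(312,178)]: print(plane(f,*p,.012))
E
```

```text
[ 0.55404266 -0.01480783  0.012     ]
[0.53211976 0.06699052 0.012     ]
[ 0.47187583 -0.0362505   0.012     ]
[0.45143392 0.04385296 0.012     ]
```

View pics/w1c.png

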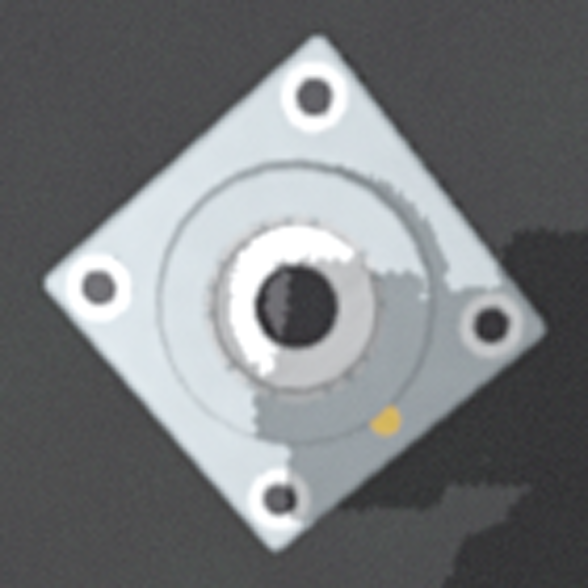

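```bash
python3 - <<'E'
from h import *
s,f=pickle.load(open('w1.pkl','rb'))
c=lambda u,v:(245+(u+.5)/4.2-.5,60+(v+.5)/4.2-.5)
P=np.array([plane(f,*c(*p),.012) for p in [(314,97),(99,288),(491,326),(280,499)]]);print(P.mean(0),(P[0]+P[3])/2,(P[1]+P[2])/2,np.linalg.norm(P[0]-P[1]),np.linalg.norm(P[0]-P[2]))
for lo in [[(157,302),(434,302)],[(295,162),(295,443)]]:
  a,b=[plane(f,*c(*p),.042) for p in lo];print((a+b)/2,np.linalg.norm(a-b))
for lo in [[(212,307),(381,307)],[(296,222),(296,393)]]:
  a,b=[plane(f,*c(*p),.042) for p in lo];print('mouth',(a+b)/2,np.linalg.norm(a-b))
E
```

```text
[0.50289817 0.01545241 0.012     ] [0.50297918 0.01534991 0.012     ] [0.50281715 0.01555491 0.012     ] 0.08435657859370078 0.08450218810659732
[0.50485597 0.01424761 0.042     ] 0.07704593148382025
[0.50379754 0.01491326 0.042     ] 0.07629425870633884
mouth [0.50351498 0.01457602 0.042     ] 0.04705606261257076
mouth [0.50308083 0.01493871 0.042     ] 0.046500649098120544
```

{"method": "carry_out", "body": {"deltas": [[0,0.8,0,-1,0,0],[0,0.8,0,-1,0,0],[0,0.8,0,-1,0,0],[0,0.8,0,-1,0,0],[0,0.8,0,-1,0,0]]}}

```text
t: 2.1
eef_pos: [0.4049, -0.117, 0.2247]
ee_rot: [1.683, 1.567, -1.52]
force: [1.2, 0.4, -1.0]
width: 0.0876
```

{"method": "carry_out", "body": {"deltas": [[0,0.8,0,-1,1,0],[0,0.8,0,-1,1,0],[0,0.8,0,-1,1,0],[0,0,0,0,1,0],[0,0,0,0,1,0]]}}

```text
t: 2.6
eef_pos: [0.4081, -0.2147, 0.2257]
ee_rot: [3.055, 1.212, 0.081]
force: [0.1, 0.6, 0.3]
width: 0.0874
```

```bash
python3 -c "
from h import *
wshot('w2')"
```

```text
2.6 [ 0.40814698 -0.2146529   0.22573598] [-0.12 -0.19 -0.62 -0.1  -0.79  1.91] [0.1 0.6 0.3]
[[ 0.35   0.161 -0.923  0.408]
 [ 0.028 -0.986 -0.162 -0.215]
 [-0.936  0.031 -0.35   0.226]
 [ 0.     0.     0.     1.   ]]
```

View pics/w2.png

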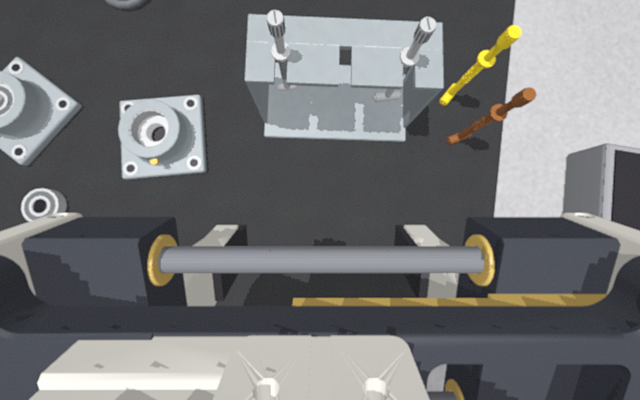

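```bash
python3 - <<'E'
from h import *
s,f=pickle.load(open('w2.pkl','rb'))
im=f['pixels'][0:150,235:455,::-1]
cv2.imwrite('pics/w2c.png',cv2.resize(im,None,fx=3.6,fy=3.6,interpolation=cv2.INTER_CUBIC))
E
```

```text
(no output)
```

View pics/w2c.png

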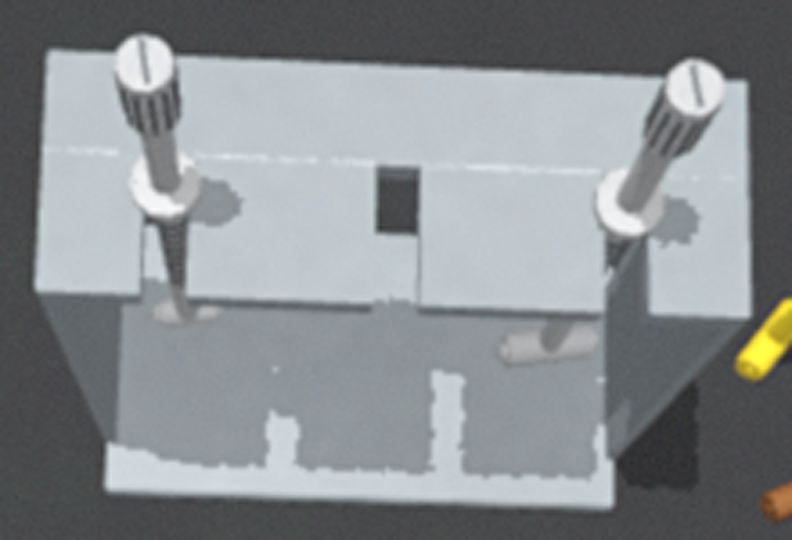

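```bash
python3 - <<'E'
from h import *
s,f=pickle.load(open('w2.pkl','rb'))
sc=pickle.load(open('f_scene0.pkl','rb'));t=pickle.load(open('f_top0.pkl','rb'))
c=lambda u,v:(235+(u+.5)/3.6-.5,(v+.5)/3.6-.5)
c1=lambda u,v:(160+u/3.3,160+v/3.3); c2=lambda u,v:(190+u/2.9,140+v/2.9)
for n,p in dict(fl=(35,290),fr=(752,317),rl=(47,50),rr=(746,80),s1rl=(376,166),s1rr=(420,168),s1fl=(374,303),s1fr=(418,308)).items(): print(n,plane(f,*c(*p),.125).round(4))
for n,p,a,b in [('cap0',(695,88),(252,254),(635,138)),('cap2',(144,62),(404,134),(492,156))]:
  print(n,plane(f,*c(*p),.174).round(4),tri(ray(f,*c(*p)),ray(t,*c2(*b))),tri(ray(f,*c(*p)),ray(t,*c2(*b)),ray(sc,*c1(*a))))
print('collar0 top',plane(f,*c(631,203),.129),'collar2',plane(f,*c(165,184),.129))
for n,p in dict(h0l=(503,350),h0r=(598,340)).items(): print(n,plane(f,*c(*p),.039))
for n,p in dict(h2l=(153,312),h2r=(220,313)).items(): print(n,plane(f,*c(*p),.05))
E
```

```text
fl [ 0.5464 -0.118   0.125 ]
fr [ 0.5743 -0.3174  0.125 ]
rl [ 0.6172 -0.1079  0.125 ]
rr [ 0.6454 -0.3071  0.125 ]
s1rl [ 0.5998 -0.2056  0.125 ]
s1rr [ 0.6014 -0.218   0.125 ]
s1fl [ 0.5594 -0.2114  0.125 ]
s1fr [ 0.5602 -0.2237  0.125 ]
cap0 [ 0.5998 -0.2776  0.174 ] (array([ 0.59641739, -0.27800924,  0.17793546]), [np.float64(0.0015909376170011832), np.float64(0.0015909376170011975)]) (array([ 0.59914276, -0.27825171,  0.17350953]), [np.float64(0.0010184084109188835), np.float64(0.0030232752422791193), np.float64(0.0021257114657789564)])
cap2 [ 0.5822 -0.1486  0.174 ] (array([ 0.57854189, -0.15192644,  0.18055776]), [np.float64(0.0020146377138374463), np.float64(0.0020146377138375135)]) (array([ 0.58236189, -0.15069453,  0.17353968]), [np.float64(0.0021895832824884325), np.float64(0.0037597476734924458), np.float64(0.0021374885321240227)])
collar0 top [ 0.59920188 -0.27793853  0.129     ] collar2 [ 0.58112488 -0.14873831  0.129     ]
h0l [ 0.59554091 -0.26192868  0.039     ]
h0r [ 0.6055491  -0.29610809  0.039     ]
h2l [ 0.58191767 -0.13556688  0.05      ]
h2r [ 0.58575414 -0.15890765  0.05      ]
```

```bash
cat > to.py <<'E'
import sys
from h import *
from station import arm
# to.py x y z zeta_deg : delta to pose tool down with tool z at heading zeta
s=arm.get_state();T=toolT(s)
x,y,z,ze=map(float,sys.argv[1:5]);a=np.radians(ze)
Z=np.array([np.cos(a),np.sin(a),0]);X=np.array([0,0,-1.]);M=np.c_[X,np.cross(Z,X),Z]
d=T[:3,:3].T@(np.array([x,y,z])-T[:3,3]);r=R.from_matrix(T[:3,:3].T@M).as_rotvec(degrees=True)
print('t %.2f pos'%s['t'],s['eef_pos'].round(4),'F',s['force'].round(1),'M',s['moment'].round(2),'w %.4f'%s['width'],'q',s['q'].round(2))
print('units',(d/.04).round(3),(r/4).round(2), 'zeta %.1f'%np.degrees(np.arctan2(T[1,2],T[0,2])),'xaxis',T[:3,0].round(3))
E
python3 to.py .5997 -.2777 .225 187.9
```

```text
t 2.65 pos [ 0.4068 -0.214   0.2252] F [-3.   0.8 -3.1] M [-0.09  1.9   0.03] w 0.0878 q [-0.12 -0.19 -0.62 -0.1  -0.79  1.92]
units [ 1.663  2.349 -4.185] [ 0.42 -5.19 -0.36] zeta -170.1 xaxis [ 0.354  0.03  -0.935]
```

{"method": "carry_out", "body": {"deltas": [[0.29,0.45,-0.8,0.08,-1,-0.07],[0.23,0.45,-0.8,0.08,-1,-0.07],[0.18,0.45,-0.8,0.08,-1,-0.07],[0.12,0.45,-0.8,0.08,-1,-0.07],[0.06,0.4,-0.8,0.08,-1,-0.07]]}}

```text
t: 3.15
eef_pos: [0.5835, -0.2722, 0.2318]
ee_rot: [3.059, 1.563, 0.057]
force: [-0.3, -0.5, 1.1]
width: 0.0872
```

```bash
python3 to.py .5997 -.2777 .225 187.9
```

```text
t 3.15 pos [ 0.5835 -0.2722  0.2318] F [-0.3 -0.5  1.1] M [-0.07 -0.14 -0.  ] w 0.0872 q [-0.13  0.3  -0.06 -0.   -1.2   1.85]
units [ 0.174  0.193 -0.38 ] [ 0.03 -0.11 -0.01] zeta -172.0 xaxis [ 0.008  0.    -1.   ]
```

{"method": "carry_out", "body": {"deltas": [[0.3,0.19,-0.38,0.03,-0.11,0],[0.3,0,0,0,0,0]]}}

```text
t: 3.35
eef_pos: [0.6072, -0.276, 0.2047]
ee_rot: [0.268, 1.564, -2.733]
force: [-0.0, 0.8, -0.9]
width: 0.0876
```

```bash
python3 to.py .5997 -.2777 .146 187.9; python3 -c "
from h import *
wshot('w3')"
```

```text
t 3.35 pos [ 0.6072 -0.276   0.2047] F [-0.   0.8 -0.9] M [0.   0.03 0.01] w 0.0876 q [-0.13  0.36 -0.04  0.   -1.18  1.84]
units [1.468 0.013 0.181] [ 0.04  0.09 -0.02] zeta -171.9 xaxis [-0.006 -0.003 -1.   ]
3.35 [ 0.60715205 -0.27602379  0.20468404] [-0.13  0.36 -0.04  0.   -1.18  1.84] [-0.   0.8 -0.9]
[[-0.006  0.141 -0.99   0.607]
 [-0.003 -0.99  -0.141 -0.276]
 [-1.     0.002  0.006  0.205]
 [ 0.     0.     0.     1.   ]]
```

View pics/w3.png

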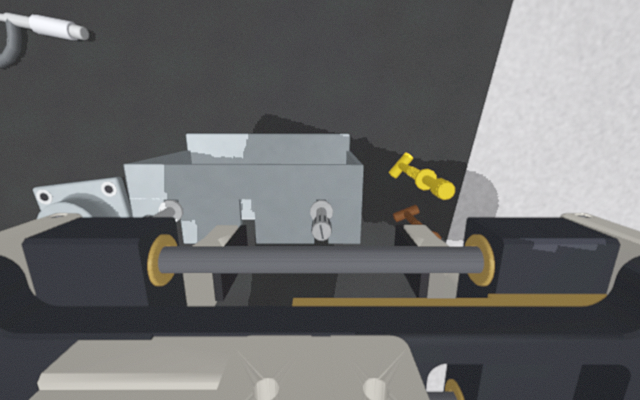

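```bash
python3 -c "
from h import *
s,f=pickle.load(open('w3.pkl','rb'))
cv2.imwrite('pics/w3c.png',cv2.resize(f['pixels'][190:250,290:350,::-1],None,fx=8,fy=8,interpolation=cv2.INTER_CUBIC))
for p in [(321,231),(321,209)]: print(plane(f,*p,.174),plane(f,*p,.129))
"; python3 to.py .5997 -.2777 .146 187.9
```

```text
[ 0.59942356 -0.27758396  0.174     ] [ 0.5815396  -0.28029284  0.129     ]
[ 0.61563391 -0.27526457  0.174     ] [ 0.60160458 -0.27742193  0.129     ]
t 3.40 pos [ 0.6051 -0.2752  0.2021] F [-1.2  0.4 -2.2] M [0.04 0.1  0.03] w 0.0876 q [-0.13  0.36 -0.04  0.   -1.18  1.84]
units [1.404 0.043 0.131] [0.04 0.13 0.  ] zeta -171.9 xaxis [-0.009 -0.001 -1.   ]
```

View pics/w3c.png

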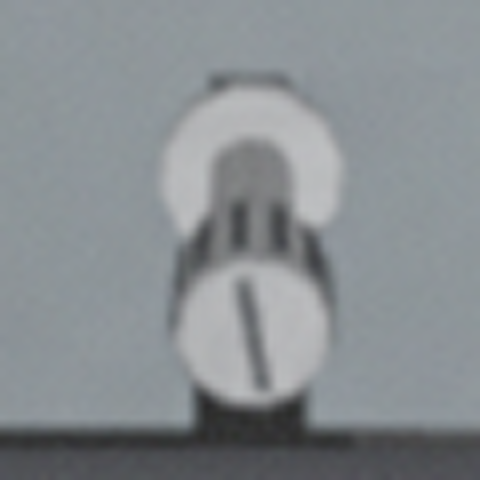

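{"method": "carry_out", "body": {"deltas": [[0.7,0.04,0.15,0.04,0.12,0],[0.6,0,0,0,0,0],[0,0,0,0,0,0]]}}

```text
t: 3.7
eef_pos: [0.5975, -0.2742, 0.1483]
ee_rot: [-0.326, 1.568, 2.956]
force: [0.1, 0.3, 1.3]
width: 0.0867
```

```bash
python3 to.py .5997 -.2777 .146 187.9; python3 to.py .5997 -.2777 .146 187.9
```

```text
t 3.70 pos [ 0.5975 -0.2742  0.1483] F [0.1 0.3 1.3] M [-0.03  0.07 -0.05] w 0.0867 q [-0.13  0.39 -0.13 -0.   -1.06  1.85]
units [ 0.058  0.093 -0.041] [0.04 0.04 0.01] zeta -171.9 xaxis [-0.003  0.001 -1.   ]
t 3.70 pos [ 0.5975 -0.2742  0.1483] F [0.1 0.3 1.3] M [-0.03  0.07 -0.05] w 0.0867 q [-0.13  0.39 -0.13 -0.   -1.06  1.85]
units [ 0.058  0.093 -0.041] [0.04 0.04 0.01] zeta -171.9 xaxis [-0.003  0.001 -1.   ]
```

{"method": "carry_out", "body": {"deltas": [[0.05,0.09,-0.04,0.04,0.04,0],[0,0,0,0,0,0]]}}

```text
t: 3.9
eef_pos: [0.5996, -0.2769, 0.1488]
ee_rot: [3.052, 1.569, 0.049]
force: [-0.3, -1.1, -0.2]
width: 0.0876
```

```bash
python3 to.py .5997 -.2777 .146 187.9
```

```text
t 3.90 pos [ 0.5996 -0.2769  0.1488] F [-0.3 -1.1 -0.2] M [-0.02 -0.    0.06] w 0.0876 q [-0.14  0.39 -0.13 -0.   -1.05  1.85]
units [0.07  0.021 0.001] [ 0.02 -0.02 -0.  ] zeta -172.0 xaxis [ 0.002  0.    -1.   ]
```

{"method": "carry_out", "body": {"deltas": [[0.06,0.02,0,0,0,0],[0,0,0,0,0,0],[0,0,0,0,0,0],[0,0,0,0,0,0],[0,0,0,0,0,0]], "hand": 1, "newtons": 10}}

```text
t: 4.4
eef_pos: [0.6014, -0.2782, 0.151]
ee_rot: [2.819, 1.562, -0.184]
force: [-0.2, -0.5, -0.3]
width: 0.053
```

{"method": "carry_out", "body": {"deltas": [[0,0,0,0,0,0],[0,0,0,0,0,0],[0,0,0,0,0,0]]}}

```text
t: 4.7
eef_pos: [0.6014, -0.2783, 0.1511]
ee_rot: [2.817, 1.562, -0.186]
force: [0.3, 0.5, 0.5]
width: 0.0291
```

```bash
python3 to.py .5997 -.2777 .146 187.9
```

```text
t 4.70 pos [ 0.6014 -0.2783  0.1511] F [0.3 0.5 0.5] M [-0.02  0.03 -0.04] w 0.0291 q [-0.14  0.39 -0.13  0.   -1.05  1.85]
units [ 0.127 -0.021  0.042] [ 0.01 -0.12 -0.04] zeta -172.0 xaxis [ 0.008 -0.002 -1.   ]
```

{"method": "carry_out", "body": {"deltas": [[0.12,-0.02,0.04,0,-0.12,-0.04],[0,0,0,0,0,0],[0,0,0,0,0,0],[0,0,0,0,0,0]]}}

```text
t: 5.1
eef_pos: [0.5996, -0.2777, 0.1456]
ee_rot: [-0.243, 1.569, 3.038]
force: [0.6, 1.4, 1.4]
width: 0.0136
```

```bash
python3 to.py .5997 -.2777 .146 187.9
```

```text
t 5.10 pos [ 0.5996 -0.2777  0.1456] F [0.6 1.4 1.4] M [0.06 0.08 0.04] w 0.0136 q [-0.14  0.39 -0.13  0.   -1.05  1.85]
units [-0.01   0.001 -0.002] [0.02 0.02 0.01] zeta -172.0 xaxis [-0.002  0.    -1.   ]
```

{"method": "carry_out", "body": {"deltas": [[0,0,0,0,0,0],[0,0,0,0,0,0],[-0.15,0,0,0,0,0],[0,0,0,0,0,0]], "newtons": 50}}

```text
t: 5.5
eef_pos: [0.5992, -0.2775, 0.1515]
ee_rot: [-0.376, 1.568, 2.905]
force: [-0.8, -0.9, -1.4]
width: 0.0127
```

```bash
python3 to.py .5997 -.2777 .152 187.9
```

```text
t 5.50 pos [ 0.5992 -0.2775  0.1515] F [-0.8 -0.9 -1.4] M [-0.12 -0.07  0.02] w 0.0127 q [-0.14  0.39 -0.12 -0.   -1.06  1.85]
units [-0.012  0.006 -0.011] [0.01 0.04 0.01] zeta -172.0 xaxis [-0.003  0.001 -1.   ]
```

{"method": "carry_out", "body": {"deltas": [[0,0,0.4,0,0,0],[0,0,0.5,0,0,0]]}}

```text
t: 5.7
eef_pos: [0.5645, -0.2821, 0.1509]
ee_rot: [-0.416, 1.568, 2.865]
force: [-0.0, 0.1, -1.9]
width: 0.0123
```

```bash
python3 to.py .5104 -.2900 .152 187.9
```

```text
t 5.70 pos [ 0.5645 -0.2821  0.1509] F [-0.   0.1 -1.9] M [-0.1   0.02 -0.05] w 0.0123 q [-0.15  0.34 -0.19 -0.   -1.04  1.87]
units [-0.025  0.007  1.367] [0.03 0.04 0.02] zeta -172.0 xaxis [-0.003  0.001 -1.   ]
```

{"method": "carry_out", "body": {"deltas": [[-0.03,0,0.6,0,0,0],[0,0,0.8,0,0,0],[-0.5,0,0,0,0,0],[-0.8,0,0,0,0,0],[0,0,0,0,0,0]]}}

```text
t: 6.2
eef_pos: [0.5028, -0.2898, 0.2045]
ee_rot: [-0.504, 1.563, 2.776]
force: [-0.4, 0.2, -1.4]
width: 0.0126
```

```bash
python3 to.py .5033 0.0149 .205 187.9; python3 - <<'E'
from h import *
from station import cams
wshot('w4')
for n in ['scene','top']:
    f=cams.grab_frame(n);pickle.dump(f,open(f'f_{n}4.pkl','wb'))
    c=f['pixels'][150:350,180:380] if n=='scene' else f['pixels'][150:300,250:450]
    cv2.imwrite(f'pics/{n}4.png',cv2.resize(c[:,:,::-1],None,fx=3,fy=3,interpolation=cv2.INTER_CUBIC))
E
```

```text
t 6.20 pos [ 0.5028 -0.2898  0.2045] F [-0.4  0.2 -1.4] M [-0.15 -0.31 -0.  ] w 0.0126 q [-0.19  0.22 -0.23 -0.   -1.13  1.9 ]
units [ 7.000e-03 -7.543e+00 -1.063e+00] [0.01 0.09 0.05] zeta -172.1 xaxis [-0.007  0.003 -1.   ]
6.2 [ 0.50276023 -0.28980737  0.2044568 ] [-0.19  0.22 -0.23 -0.   -1.13  1.9 ] [-0.4  0.2 -1.4]
[[-0.007  0.138 -0.99   0.503]
 [ 0.003 -0.99  -0.138 -0.29 ]
 [-1.    -0.004  0.007  0.204]
 [ 0.     0.     0.     1.   ]]
```

View pics/w4.png

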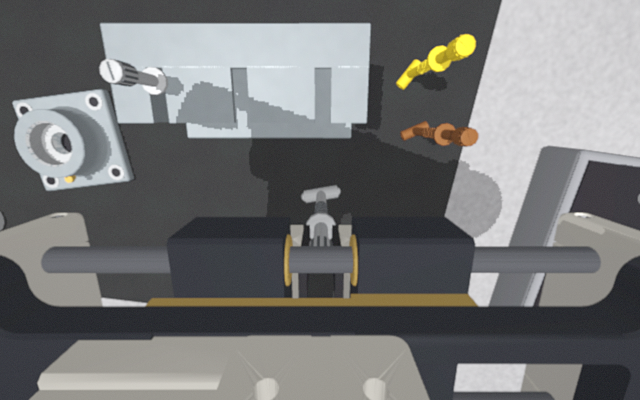

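View pics/scene4.png

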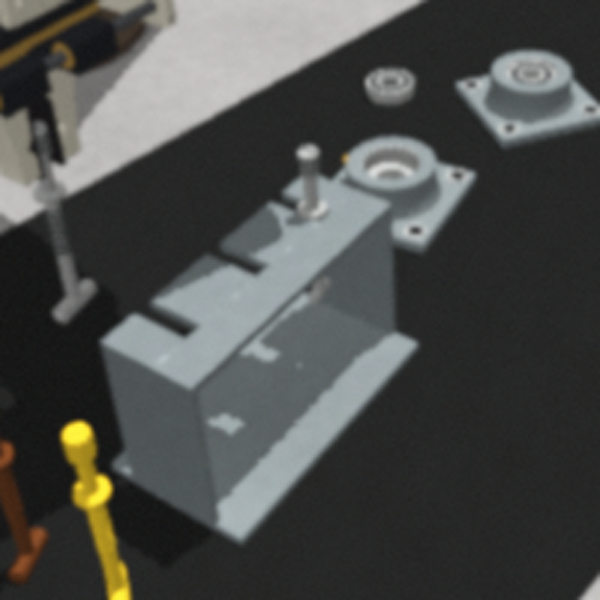

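```bash
python3 -c "
from h import *
s,f=pickle.load(open('w4.pkl','rb'))
cv2.imwrite('pics/w4c.png',cv2.resize(f['pixels'][175:265,275:365,::-1],None,fx=6.6,fy=6.6,interpolation=cv2.INTER_CUBIC))
for p in [(302,196.5),(341,189.5),(321.5,193)]: print(plane(f,*p,.0975))
print(plane(f,62,143,.042))
print(proj(f,[s['eef_pos'][0],s['eef_pos'][1],.0975]))
"
```

```text
[ 0.49728856 -0.27219502  0.0975    ]
[ 0.50939218 -0.30835456  0.0975    ]
[ 0.50336189 -0.29033895  0.0975    ]
[0.50591227 0.00133314 0.042     ]
(np.float64(320.86555851044875), np.float64(193.52557720460362))
```

View pics/w4c.png

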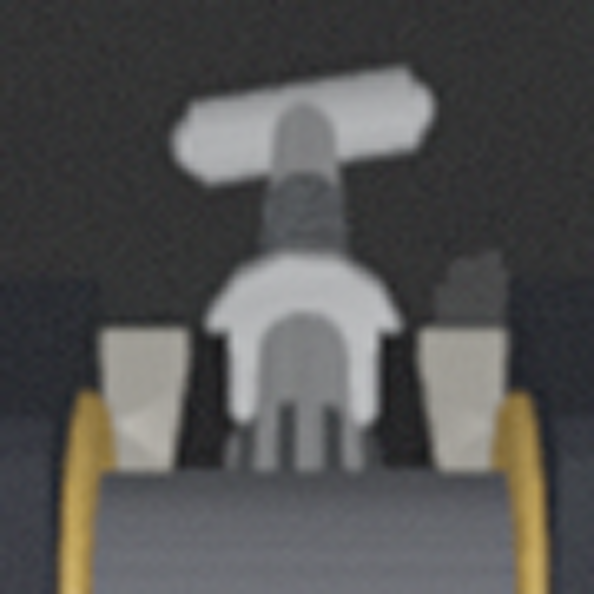

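{"method": "carry_out", "body": {"deltas": [[0,-1,0,0,0.09,0.05],[0,-1,0,0,0,0],[0,-1,0,0,0,0],[0,-1,0,0,0,0],[0,-1,0,0,0,0]]}}

```text
t: 6.85
eef_pos: [0.4704, -0.0878, 0.1932]
ee_rot: [-0.329, 1.553, 2.942]
force: [1.2, 0.7, -1.6]
width: 0.0122
```

{"method": "carry_out", "body": {"deltas": [[0,-1,0,0,0,0],[0,-1,0,0,0,0],[0,0,0,0,0,0]]}}

```text
t: 7.15
eef_pos: [0.4571, -0.0021, 0.1907]
ee_rot: [-0.277, 1.549, 2.998]
force: [0.1, 0.1, -1.4]
width: 0.0127
```

```bash
python3 to.py .4637 0.0094 .205 187.9; python3 - <<'E'
from h import *
s,f=wshot('w5')
cv2.imwrite('pics/w5c.png',cv2.resize(f['pixels'][80:260,220:420,::-1],None,fx=3.3,fy=3.3,interpolation=cv2.INTER_CUBIC))
E
```

```text
t 7.15 pos [ 0.4571 -0.0021  0.1907] F [ 0.1  0.1 -1.4] M [-0.25 -0.18  0.05] w 0.0127 q [ 0.42  0.04 -0.48 -0.01 -1.07  1.29]
units [-0.36  -0.264 -0.193] [-0.07  0.3   0.09] zeta -172.4 xaxis [-0.022  0.003 -1.   ]
7.15 [ 0.45713148 -0.00206222  0.19070299] [ 0.42  0.04 -0.48 -0.01 -1.07  1.29] [ 0.1  0.1 -1.4]
[[-0.022  0.133 -0.991  0.457]
 [ 0.003 -0.991 -0.133 -0.002]
 [-1.    -0.006  0.021  0.191]
 [ 0.     0.     0.     1.   ]]
```

View pics/w5c.png

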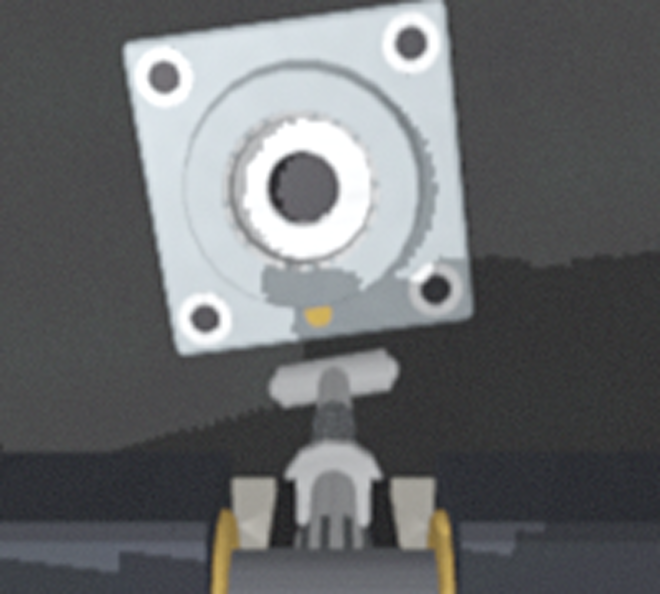

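```bash
python3 - <<'E'
from h import *
s,f=pickle.load(open('w5.pkl','rb'))
c=lambda u,v:(220+(u+.5)/3.3-.5,80+(v+.5)/3.3-.5)
P=np.array([plane(f,*c(*p),.012) for p in [(163,76),(411,44),(205,319),(436,290)]]);print(P.mean(0),(P[0]+P[3])/2,(P[1]+P[2])/2,np.linalg.norm(P[0]-P[1]),np.linalg.norm(P[0]-P[2]))
for n,lo in [('boss',[(184,185),(420,185)]),('boss',[(302,62),(302,308)]),('mouth',[(230,190),(375,190)]),('mouth',[(302,115),(302,265)])]:
  a,b=[plane(f,*c(*p),.042) for p in lo];print(n,(a+b)/2,np.linalg.norm(a-b))
hz=s['eef_pos'][2]-.107
a,b=[plane(f,*c(*p),hz) for p in [(270,387),(399,367)]];print('head',(a+b)/2,np.linalg.norm(a-b), s['eef_pos']+ .107*toolT(s)[:3,0])
E
```

```text
[0.50278625 0.01541326 0.012     ] [0.50291646 0.01548586 0.012     ] [0.50265603 0.01534067 0.012     ] 0.08468268370668278 0.08491905096270184
boss [0.50538281 0.01523815 0.042     ] 0.07533107212015744
boss [0.5040405  0.01504251 0.042     ] 0.0770228964368051
mouth [0.50385421 0.01486877 0.042     ] 0.0463510431833415
mouth [0.50333206 0.01495403 0.042     ] 0.047064638412149286
head [ 0.4551598  -0.00215122  0.08370299] 0.03810997134819513 [ 0.45479772 -0.00172399  0.08372898]
```

{"method": "carry_out", "body": {"deltas": [[-0.36,-0.2,-0.4,-0.07,0.3,0.09],[0,-0.2,-0.4,0,0,0],[0,0,0,0,0,0]]}}

```text
t: 7.5
eef_pos: [0.4885, 0.0169, 0.2035]
ee_rot: [0.57, 1.568, -2.434]
force: [-0.1, -0.5, -2.1]
width: 0.0126
```

```bash
python3 to.py .5032 0.0151 .185 187.9
```

```text
t 7.50 pos [0.4885 0.0169 0.2035] F [-0.1 -0.5 -2.1] M [-0.03  0.14  0.03] w 0.0126 q [ 0.44  0.07 -0.42  0.   -1.09  1.27]
units [ 0.462  0.093 -0.359] [ 0.    0.04 -0.03] zeta -172.1 xaxis [-0.002 -0.002 -1.   ]
```

{"method": "carry_out", "body": {"deltas": [[0,0.09,-0.36,0,0.04,-0.03],[0.3,0,0,0,0,0],[0,0,0,0,0,0]]}}

```text
t: 7.8
eef_pos: [0.5047, 0.0139, 0.1888]
ee_rot: [-0.056, 1.568, -3.063]
force: [0.2, 0.5, -1.1]
width: 0.0128
```

```bash
python3 to.py .5032 0.0151 .165 187.9
```

```text
t 7.80 pos [0.5047 0.0139 0.1888] F [ 0.2  0.5 -1.1] M [-0.1   0.1   0.04] w 0.0128 q [ 0.42  0.11 -0.41 -0.   -1.06  1.29]
units [ 0.595 -0.035  0.032] [-0.05  0.05  0.  ] zeta -172.3 xaxis [-0.003 -0.    -1.   ]
```

{"method": "carry_out", "body": {"deltas": [[0.4,-0.035,0.03,-0.05,0.05,0],[0.25,0,0,0,0,0],[0,0,0,0,0,0]]}}

```text
t: 8.1
eef_pos: [0.5028, 0.0136, 0.1608]
ee_rot: [0.263, 1.568, -2.743]
force: [-0.2, -0.0, -1.0]
width: 0.0122
```

```bash
python3 to.py .5032 0.0151 .160 187.9;  python3 - <<'E'
from h import *
s,f=wshot('w6')
cv2.imwrite('pics/w6c.png',cv2.resize(f['pixels'][120:260,240:400,::-1],None,fx=4.2,fy=4.2,interpolation=cv2.INTER_CUBIC))
E
```

```text
t 8.10 pos [0.5028 0.0136 0.1608] F [-0.2 -0.  -1. ] M [-0.07  0.04 -0.05] w 0.0122 q [ 0.42  0.13 -0.45 -0.   -0.99  1.29]
units [ 0.02  -0.037 -0.015] [-0.04  0.04 -0.01] zeta -172.2 xaxis [-0.002 -0.001 -1.   ]
8.1 [0.50282171 0.01356811 0.16080887] [ 0.42  0.13 -0.45 -0.   -0.99  1.29] [-0.2 -0.  -1. ]
[[-0.002  0.135 -0.991  0.503]
 [-0.001 -0.991 -0.135  0.014]
 [-1.     0.001  0.002  0.161]
 [ 0.     0.     0.     1.   ]]
```

View pics/w6c.png

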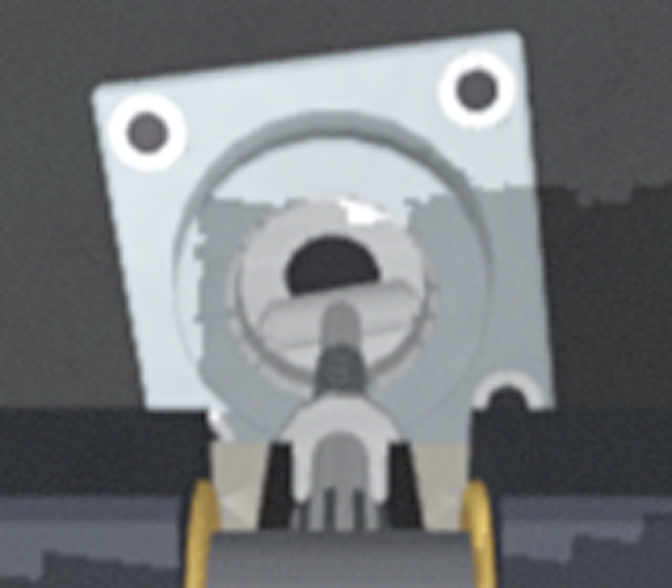

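{"method": "carry_out", "body": {"deltas": [[0.05,-0.037,-0.01,-0.04,0.04,0],[0.1,0,0,0,0,0],[0,0,0,0,0,0]]}}

```text
t: 8.45
eef_pos: [0.504, 0.0153, 0.1564]
ee_rot: [2.988, 1.568, -0.015]
force: [-0.1, 0.3, -1.1]
width: 0.0125
```

```bash
python3 to.py .5032 0.0151 .145 187.9;  python3 - <<'E'
from h import *
s,f=wshot('w7')
cv2.imwrite('pics/w7c.png',cv2.resize(f['pixels'][120:260,240:400,::-1],None,fx=4.2,fy=4.2,interpolation=cv2.INTER_CUBIC))
E
```

```text
t 8.45 pos [0.504  0.0153 0.1564] F [-0.1  0.3 -1.1] M [-0.04  0.06  0.05] w 0.0125 q [ 0.42  0.14 -0.46  0.   -0.97  1.29]
units [0.286 0.003 0.022] [ 0.01 -0.04 -0.01] zeta -172.1 xaxis [ 0.003 -0.    -1.   ]
8.45 [0.5040327  0.01533434 0.15643537] [ 0.42  0.14 -0.46  0.   -0.97  1.29] [-0.1  0.3 -1.1]
[[ 0.003  0.138 -0.99   0.504]
 [-0.    -0.99  -0.138  0.015]
 [-1.     0.    -0.003  0.156]
 [ 0.     0.     0.     1.   ]]
```

View pics/w7c.png

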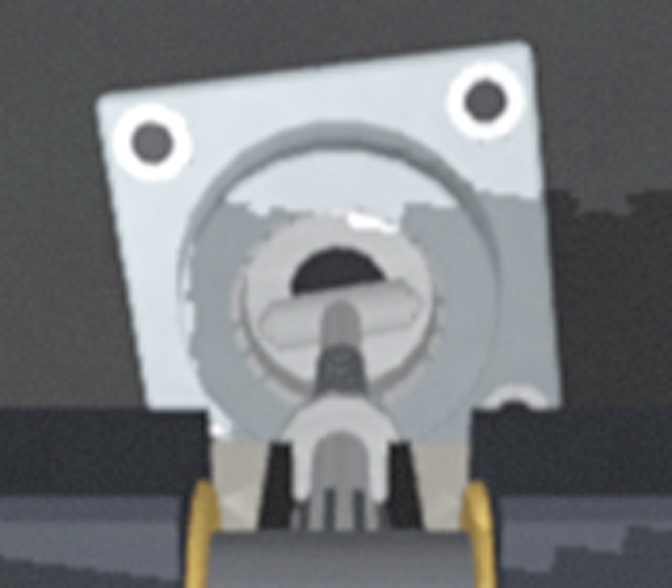

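{"method": "carry_out", "body": {"deltas": [[0.15,0,0.02,0.01,-0.04,0],[0.1,0,0,0,0,0],[0,0,0,0,0,0]]}}

```text
t: 8.8
eef_pos: [0.5037, 0.0155, 0.1465]
ee_rot: [3.051, 1.569, 0.047]
force: [-0.0, -0.1, -1.8]
width: 0.0129
```

```bash
python3 to.py .5032 0.0151 .142 187.9
```

```text
t 8.80 pos [0.5037 0.0155 0.1465] F [-0.  -0.1 -1.8] M [-0.07 -0.02 -0.03] w 0.0129 q [ 0.42  0.15 -0.47  0.   -0.95  1.29]
units [0.113 0.008 0.015] [ 0.   -0.03 -0.  ] zeta -172.1 xaxis [ 0.002  0.    -1.   ]
```

{"method": "carry_out", "body": {"deltas": [[0.06,0.005,0.015,0,-0.03,0],[0.03,0,0,0,0,0]]}}

```text
t: 9.0
eef_pos: [0.5031, 0.0152, 0.1427]
ee_rot: [0.449, 1.57, -2.555]
force: [0.2, -0.5, -1.5]
width: 0.0124
```

{"method": "carry_out", "body": {"deltas": [[0.03,0,0,0,0,0],[0.02,0,0,0,0,0]]}}

```text
t: 9.2
eef_pos: [0.5032, 0.0151, 0.1404]
ee_rot: [0.46, 1.57, -2.543]
force: [0.1, -0.4, -1.6]
width: 0.0124
```

{"method": "carry_out", "body": {"deltas": [[0.02,0,0,0,0,0],[0.02,0,0,0,0,0]]}}

```text
t: 9.4
eef_pos: [0.5033, 0.0152, 0.1388]
ee_rot: [0.568, 1.57, -2.436]
force: [-0.8, -0.2, -1.7]
width: 0.0124
```

{"method": "carry_out", "body": {"deltas": [[0.02,0,0,0,0,0]]}}

```text
t: 9.5
eef_pos: [0.5033, 0.0152, 0.138]
ee_rot: [0.735, 1.57, -2.268]
force: [-0.4, -0.7, 0.4]
width: 0.0127
```

{"method": "carry_out", "body": {"deltas": [[0.02,0,0,0,0,0]]}}

```text
t: 9.6
eef_pos: [0.504, 0.0152, 0.1377]
ee_rot: [2.658, 1.57, -0.345]
force: [0.2, -0.4, 6.1]
width: 0.0125
```

{"method": "carry_out", "body": {"deltas": [[0.015,0,0,0,0,0]]}}

```text
t: 9.7
eef_pos: [0.5046, 0.0153, 0.1378]
ee_rot: [2.914, 1.568, -0.088]
force: [-0.6, 1.0, 4.2]
width: 0.0123
```

```bash
python3 to.py .5032 0.0151 .1375 187.9
```

```text
t 9.70 pos [0.5046 0.0153 0.1378] F [-0.6  1.   4.2] M [-0.01  0.18 -0.03] w 0.0123 q [ 0.42  0.16 -0.48  0.   -0.93  1.29]
units [0.007 0.001 0.037] [ 0.01 -0.03 -0.01] zeta -172.0 xaxis [ 0.002 -0.    -1.   ]
```

{"method": "carry_out", "body": {"deltas": [[0.025,0,0.035,0.01,-0.03,0]]}}

```text
t: 9.8
eef_pos: [0.5041, 0.0153, 0.1377]
ee_rot: [2.845, 1.568, -0.158]
force: [-0.3, -0.1, 7.0]
width: 0.0126
```

{"method": "carry_out", "body": {"deltas": [[0.03,0,0.01,0,0,0]]}}

```text
t: 9.9
eef_pos: [0.5048, 0.0154, 0.1376]
ee_rot: [2.976, 1.566, -0.027]
force: [-0.8, -0.1, 8.6]
width: 0.0124
```

```bash
python3 to.py .5032 0.0151 .1375 187.9
```

```text
t 9.90 pos [0.5048 0.0154 0.1376] F [-0.8 -0.1  8.6] M [-0.05  0.33  0.02] w 0.0124 q [ 0.42  0.16 -0.49  0.   -0.92  1.29]
units [0.003 0.002 0.042] [ 0.02 -0.07 -0.01] zeta -172.0 xaxis [ 0.005 -0.    -1.   ]
```

{"method": "carry_out", "body": {"deltas": [[0.033,0,0.045,-1,-0.08,0],[0.033,0,0.025,-1,-0.05,0]]}}

```text
t: 10.1
eef_pos: [0.5046, 0.0154, 0.1376]
ee_rot: [2.147, 1.569, -0.712]
force: [0.6, -0.2, 9.2]
width: 0.0125
```

```bash
python3 to.py .5032 0.0151 .1375 187.9
```

```text
t 10.10 pos [0.5046 0.0154 0.1376] F [ 0.6 -0.2  9.2] M [ 0.05  0.19 -0.02] w 0.0125 q [ 0.42  0.16 -0.48  0.   -0.93  1.43]
units [ 0.002 -0.003  0.035] [ 2.08 -0.02 -0.02] zeta -163.8 xaxis [ 0.001 -0.001 -1.   ]
```

{"method": "carry_out", "body": {"deltas": [[0.033,0,0.06,-1,-0.05,0],[0.033,0,0.05,-1,-0.05,0],[0.033,0.01,0.04,-1,-0.05,0]]}}

```text
t: 10.4
eef_pos: [0.5032, 0.014, 0.1376]
ee_rot: [1.324, 1.567, -1.314]
force: [-0.4, 1.6, 8.9]
width: 0.0125
```

```bash
python3 to.py .5032 0.0151 .1375 187.9;  python3 - <<'E'
from h import *
s,f=wshot('w8')
cv2.imwrite('pics/w8c.png',cv2.resize(f['pixels'][120:260,240:400,::-1],None,fx=4.2,fy=4.2,interpolation=cv2.INTER_CUBIC))
E
```

```text
t 10.40 pos [0.5032 0.014  0.1376] F [-0.4  1.6  8.9] M [ 0.5   0.14 -0.03] w 0.0125 q [ 0.42  0.16 -0.49  0.   -0.93  1.65]
units [ 0.003 -0.023 -0.014] [ 5.23  0.   -0.05] zeta -151.2 xaxis [ 0.001 -0.004 -1.   ]
10.4 [0.50317249 0.01402866 0.13760924] [ 0.42  0.16 -0.49  0.   -0.93  1.65] [-0.4  1.6  8.9]
[[ 0.001  0.482 -0.876  0.503]
 [-0.004 -0.876 -0.482  0.014]
 [-1.     0.004  0.001  0.138]
 [ 0.     0.     0.     1.   ]]
```

View pics/w8c.png

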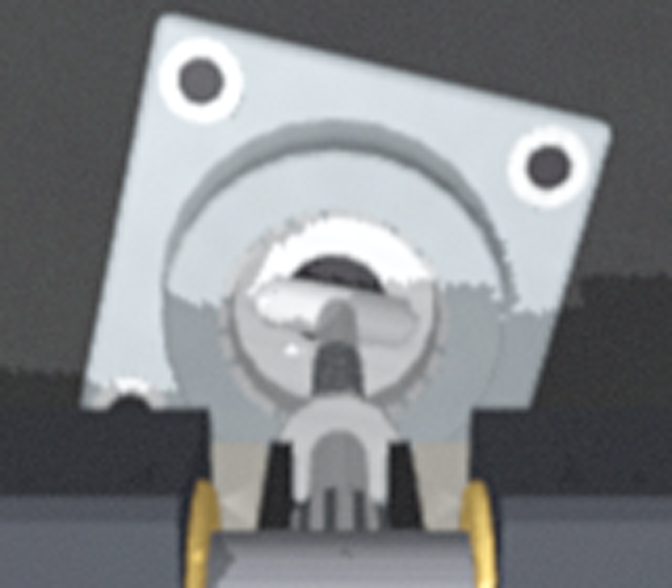

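{"method": "carry_out", "body": {"deltas": [[0.033,-0.035,0.005,-1,-0.05,-0.04],[0.033,-0.015,0.015,-1,-0.04,-0.03],[0.033,-0.015,0.015,-1,-0.04,-0.03]]}}

```text
t: 10.75
eef_pos: [0.5046, 0.0159, 0.1376]
ee_rot: [0.149, 1.568, -2.266]
force: [0.8, -1.2, 8.6]
width: 0.0123
```

```bash
python3 to.py .5032 0.0151 .1375 187.9
```

```text
t 10.75 pos [0.5046 0.0159 0.1376] F [ 0.8 -1.2  8.6] M [-0.44 -0.04 -0.04] w 0.0123 q [ 0.42  0.16 -0.48  0.   -0.93  1.87]
units [ 0.003 -0.007  0.04 ] [ 8.42  0.03 -0.02] zeta -138.4 xaxis [-0.002 -0.002 -1.   ]
```

{"method": "carry_out", "body": {"deltas": [[0.034,-0.012,0.045,-1,-0.03,-0.03],[0.034,-0.015,0.02,-1,-0.02,-0.02],[0.034,-0.015,0.015,-1,-0.02,-0.02]]}}

```text
t: 11.05
eef_pos: [0.505, 0.0155, 0.1376]
ee_rot: [0.61, 1.569, -1.585]
force: [-0.8, -0.4, 10.1]
width: 0.0126
```

```bash
python3 to.py .5032 0.0151 .1375 187.9
```

```text
t 11.05 pos [0.505  0.0155 0.1376] F [-0.8 -0.4 10.1] M [-0.02  0.28 -0.06] w 0.0126 q [ 0.42  0.16 -0.48  0.   -0.93  2.09]
units [ 0.002 -0.03   0.033] [ 1.158e+01  1.000e-02 -2.000e-02] zeta -125.8 xaxis [-0.    -0.001 -1.   ]
```

{"method": "carry_out", "body": {"deltas": [[0.032,-0.045,0.045,-1,-0.02,-0.03],[0.032,-0.03,0.02,-1,-0.01,-0.03],[0.032,-0.03,0.015,-1,-0.01,-0.03]]}}

```text
t: 11.35
eef_pos: [0.5036, 0.0155, 0.1376]
ee_rot: [2.051, 1.569, 0.076]
force: [0.3, -1.0, 7.3]
width: 0.0124
```

```bash
python3 to.py .5032 0.0151 .1375 187.9
```

```text
t 11.35 pos [0.5036 0.0155 0.1376] F [ 0.3 -1.   7.3] M [-0.46 -0.22 -0.05] w 0.0124 q [ 0.42  0.16 -0.49  0.   -0.93  2.31]
units [ 0.004 -0.006  0.013] [14.73 -0.03 -0.02] zeta -113.2 xaxis [ 0.002  0.    -1.   ]
```

{"method": "carry_out", "body": {"deltas": [[0.034,-0.02,0.02,-1,-0.01,-0.04],[0.034,-0.025,0.01,-0.8,-0.01,-0.03],[0.034,-0.025,0.01,0,-0.01,-0.03]]}}

```text
t: 11.65
eef_pos: [0.5042, 0.0153, 0.1376]
ee_rot: [2.152, 1.567, 0.312]
force: [-0.5, -0.1, 9.3]
width: 0.0122
```

```bash
python3 to.py .5032 0.0151 .1375 187.9;  python3 - <<'E'
from h import *
s,f=wshot('w9')
cv2.imwrite('pics/w9c.png',cv2.resize(f['pixels'][120:260,240:400,::-1],None,fx=4.2,fy=4.2,interpolation=cv2.INTER_CUBIC))
E
```

```text
t 11.65 pos [0.5042 0.0153 0.1376] F [-0.5 -0.1  9.3] M [-0.26  0.13 -0.02] w 0.0122 q [ 0.42  0.16 -0.49  0.   -0.93  2.45]
units [ 0.002 -0.023  0.01 ] [16.67 -0.05 -0.02] zeta -105.4 xaxis [ 0.003  0.001 -1.   ]
11.65 [0.50419689 0.0152533  0.13760061] [ 0.42  0.16 -0.49  0.   -0.93  2.45] [-0.5 -0.1  9.3]
[[ 0.003  0.964 -0.266  0.504]
 [ 0.001 -0.266 -0.964  0.015]
 [-1.     0.003 -0.002  0.138]
 [ 0.     0.     0.     1.   ]]
```

View pics/w9c.png

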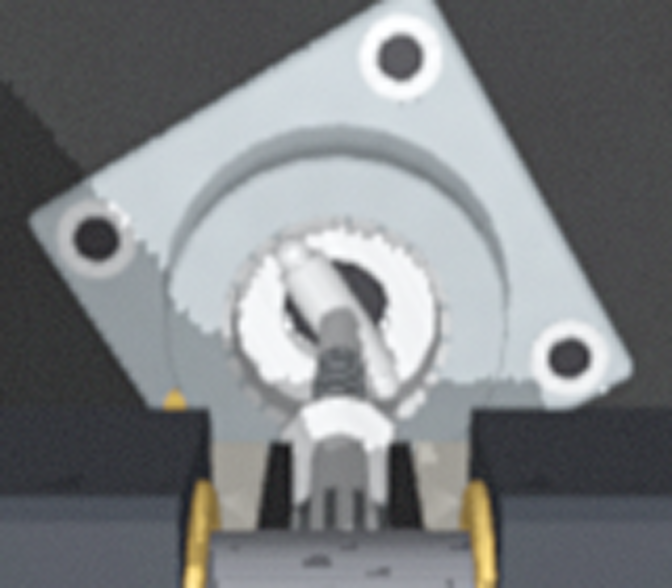

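{"method": "carry_out", "body": {"deltas": [[0.034,-0.045,0.015,0,-0.05,-0.04],[0.034,-0.03,0.01,0,-0.01,-0.03]]}}

```text
t: 11.9
eef_pos: [0.5038, 0.0154, 0.1376]
ee_rot: [1.509, 1.567, -0.331]
force: [-0.4, -0.8, 8.0]
width: 0.0126
```

```bash
python3 to.py .5032 0.0151 .1375 187.9
```

```text
t 11.90 pos [0.5038 0.0154 0.1376] F [-0.4 -0.8  8. ] M [-0.35 -0.04 -0.06] w 0.0126 q [ 0.42  0.16 -0.49  0.   -0.93  2.45]
units [ 0.003 -0.012  0.01 ] [16.67 -0.03 -0.05] zeta -105.4 xaxis [ 0.004 -0.001 -1.   ]
```

Centred to about 0.6 mm; now tighten clockwise.

{"method": "carry_out", "body": {"deltas": [[0.034,-0.03,0.015,1,-0.03,-0.05],[0.034,-0.025,0.01,1,-0.02,-0.03],[0.034,-0.025,0.01,1,-0.02,-0.03],[0.034,-0.02,0.015,1,-0.02,-0.03]]}}

```text
t: 12.3
eef_pos: [0.5044, 0.0155, 0.1376]
ee_rot: [1.534, 1.566, -0.592]
force: [-0.3, -0.3, 9.5]
width: 0.013
```

```bash
python3 to.py .5032 0.0151 .1375 187.9
```

```text
t 12.30 pos [0.5044 0.0155 0.1376] F [-0.3 -0.3  9.5] M [-0.18  0.22 -0.  ] w 0.0130 q [ 0.42  0.16 -0.49  0.   -0.93  2.16]
units [ 0.003 -0.021  0.025] [12.58 -0.03 -0.06] zeta -121.8 xaxis [ 0.004 -0.002 -1.   ]
```

{"method": "carry_out", "body": {"deltas": [[0.034,-0.035,0.035,1,-0.04,-0.06],[0.034,-0.025,0.02,1,-0.02,-0.03],[0.034,-0.02,0.02,1,-0.02,-0.03],[0.034,-0.02,0.02,1,-0.02,-0.03]]}}

```text
t: 12.7
eef_pos: [0.5043, 0.0156, 0.1376]
ee_rot: [2.285, 1.568, -0.128]
force: [-0.0, 0.5, 8.5]
width: 0.0124
```

```bash
python3 to.py .5032 0.0151 .1375 187.9
```

```text
t 12.70 pos [0.5043 0.0156 0.1376] F [-0.   0.5  8.5] M [-0.3   0.1   0.09] w 0.0124 q [ 0.42  0.16 -0.49  0.   -0.93  1.88]
units [ 0.003 -0.01   0.028] [ 8.46 -0.04 -0.02] zeta -138.3 xaxis [ 0.003 -0.    -1.   ]
```

{"method": "carry_out", "body": {"deltas": [[0.034,-0.015,0.03,1,-0.04,-0.03],[0.034,-0.01,0.02,1,-0.03,-0.02],[0.034,-0.01,0.02,1,-0.03,-0.01],[0.034,-0.01,0.02,1,-0.03,-0.01]]}}

```text
t: 13.1
eef_pos: [0.5053, 0.0156, 0.1376]
ee_rot: [2.626, 1.567, -0.075]
force: [-1.9, 0.3, 8.5]
width: 0.0124
```

```bash
python3 to.py .5032 0.0151 .1375 187.9
```

```text
t 13.10 pos [0.5053 0.0156 0.1376] F [-1.9  0.3  8.5] M [-0.13  0.3   0.05] w 0.0124 q [ 0.42  0.16 -0.48  0.   -0.93  1.59]
units [ 0.002 -0.01   0.054] [ 4.33 -0.05 -0.02] zeta -154.8 xaxis [ 0.004 -0.    -1.   ]
```

{"method": "carry_out", "body": {"deltas": [[0.034,-0.01,0.055,1,-0.05,-0.02],[0.034,-0.005,0.035,1,-0.04,-0.01],[0.034,-0.005,0.035,1,-0.04,-0.01]]}}

```text
t: 13.4
eef_pos: [0.5043, 0.0152, 0.1376]
ee_rot: [2.982, 1.568, 0.065]
force: [-1.0, 0.7, 8.6]
width: 0.0126
```

```bash
python3 to.py .5032 0.0151 .1375 187.9
```

```text
t 13.40 pos [0.5043 0.0152 0.1376] F [-1.   0.7  8.6] M [-0.13  0.14  0.02] w 0.0126 q [ 0.42  0.16 -0.49  0.   -0.93  1.37]
units [ 0.003 -0.003  0.028] [ 1.24 -0.04 -0.01] zeta -167.2 xaxis [ 0.003  0.    -1.   ]
```

{"method": "carry_out", "body": {"deltas": [[0.034,-0.005,0.04,0.8,-0.04,-0.01],[0.034,0,0.03,0.4,-0.03,0]]}}

```text
t: 13.6
eef_pos: [0.5041, 0.0153, 0.1376]
ee_rot: [-3.115, 1.567, 0.163]
force: [-0.3, 0.3, 8.9]
width: 0.0126
```

```bash
python3 to.py .5032 0.0151 .1375 187.9
```

```text
t 13.60 pos [0.5041 0.0153 0.1376] F [-0.3  0.3  8.9] M [-0.14  0.19  0.07] w 0.0126 q [ 0.42  0.16 -0.49  0.   -0.92  1.29]
units [0.003 0.001 0.023] [-0.01 -0.06  0.  ] zeta -172.2 xaxis [ 0.004  0.001 -1.   ]
```

{"method": "carry_out", "body": {"deltas": [[0.034,0,0.03,0.5,-0.03,0]]}}

```text
t: 13.7
eef_pos: [0.5042, 0.0153, 0.1376]
ee_rot: [-3.108, 1.566, 0.135]
force: [-0.6, -0.4, 7.7]
width: 0.0128
```

```bash
python3 to.py .5032 0.0151 .1375 187.9;  python3 - <<'E'
from h import *
s,f=wshot('w10')
cv2.imwrite('pics/w10c.png',cv2.resize(f['pixels'][120:260,240:400,::-1],None,fx=4.2,fy=4.2,interpolation=cv2.INTER_CUBIC))
E
```

```text
t 13.70 pos [0.5042 0.0153 0.1376] F [-0.6 -0.4  7.7] M [-0.05  0.13  0.08] w 0.0128 q [ 0.42  0.16 -0.49  0.   -0.92  1.25]
units [0.003 0.002 0.026] [-0.52 -0.07  0.  ] zeta -174.2 xaxis [ 0.005  0.001 -1.   ]
13.7 [0.50421934 0.01529892 0.13761669] [ 0.42  0.16 -0.49  0.   -0.92  1.25] [-0.6 -0.4  7.7]
[[ 0.005  0.101 -0.995  0.504]
 [ 0.001 -0.995 -0.101  0.015]
 [-1.    -0.    -0.005  0.138]
 [ 0.     0.     0.     1.   ]]
```

View pics/w10c.png

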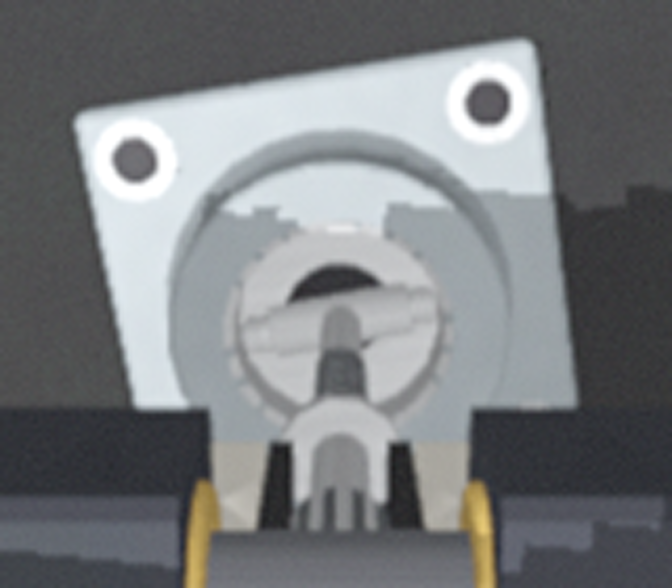

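{"method": "carry_out", "body": {"deltas": [[0.034,0,0.03,0.5,-0.05,0],[0.034,0,0.03,0.5,-0.03,0]]}}

```text
t: 13.95
eef_pos: [0.5045, 0.0156, 0.1376]
ee_rot: [-2.992, 1.565, 0.179]
force: [0.3, 0.2, 8.4]
width: 0.0125
```

```bash
python3 to.py .5032 0.0151 .1375 187.9;  python3 - <<'E'
from h import *
for i in range(2):
    s,f=wshot('w11')
cv2.imwrite('pics/w11c.png',cv2.resize(f['pixels'][120:260,240:400,::-1],None,fx=4.2,fy=4.2,interpolation=cv2.INTER_CUBIC))
print(s['moment'])
E
```

```text
t 13.95 pos [0.5045 0.0156 0.1376] F [0.3 0.2 8.4] M [-0.16  0.1   0.12] w 0.0125 q [ 0.42  0.16 -0.49  0.   -0.92  1.18]
units [0.003 0.011 0.033] [-1.56 -0.08  0.01] zeta -178.3 xaxis [ 0.005  0.001 -1.   ]
13.95 [0.5045084  0.0155944  0.13761434] [ 0.42  0.16 -0.49  0.   -0.92  1.18] [0.3 0.2 8.4]
[[ 0.005  0.029 -1.     0.505]
 [ 0.001 -1.    -0.029  0.016]
 [-1.    -0.001 -0.005  0.138]
 [ 0.     0.     0.     1.   ]]
14.0 [0.50449674 0.01559075 0.13762545] [ 0.42  0.16 -0.49  0.   -0.92  1.17] [-0.5 -0.5  8.9]
[[ 0.005  0.027 -1.     0.504]
 [ 0.001 -1.    -0.027  0.016]
 [-1.    -0.001 -0.006  0.138]
 [ 0.     0.     0.     1.   ]]
[-0.12865941  0.09797623  0.06138083]
```

View pics/w11c.png

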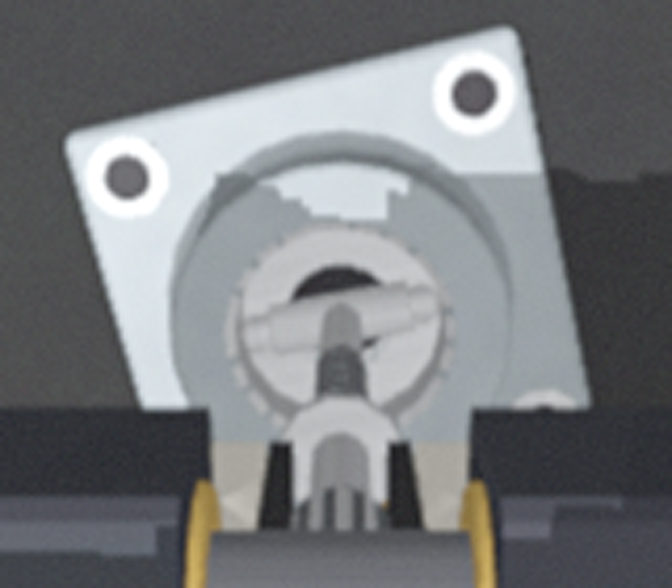

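{"method": "carry_out", "body": {"deltas": [[-0.05,0,0,0,0,0],[-0.08,0,0,0,0,0],[-0.1,0,0,0,0,0]]}}

```text
t: 14.35
eef_pos: [0.503, 0.0154, 0.1461]
ee_rot: [-2.848, 1.568, 0.322]
force: [0.0, -1.4, -2.6]
width: 0.0127
```

```bash
python3 to.py .5032 0.0151 .1475 181.7
```

```text
t 14.35 pos [0.503  0.0154 0.1461] F [ 0.  -1.4 -2.6] M [-0.06 -0.01  0.01] w 0.0127 q [ 0.42  0.15 -0.48  0.   -0.95  1.18]
units [-0.035  0.007 -0.004] [-0.02 -0.04  0.01] zeta -178.4 xaxis [ 0.003  0.001 -1.   ]
```

Coming out lightly. Continue up.

{"method": "carry_out", "body": {"deltas": [[-0.12,0,0,0,0,0],[-0.15,0,0,0,0,0],[-0.2,0,0,0,0,0]]}}

```text
t: 14.65
eef_pos: [0.5022, 0.0152, 0.1654]
ee_rot: [-2.558, 1.57, 0.611]
force: [1.5, 0.0, -1.6]
width: 0.0126
```

{"method": "carry_out", "body": {"deltas": [[-0.4,0,0,0,0,0],[-0.6,0,0,0,0,0],[0,0,0,0,0,0]]}}

```text
t: 14.95
eef_pos: [0.5028, 0.0152, 0.2093]
ee_rot: [-2.94, 1.568, 0.23]
force: [0.8, -0.0, -1.7]
width: 0.0129
```

```bash
python3 to.py .5032 0.0151 .2 187.9;  python3 - <<'E'
from h import *
s,f=wshot('w12')
cv2.imwrite('pics/w12c.png',cv2.resize(f['pixels'][120:260,240:400,::-1],None,fx=4.2,fy=4.2,interpolation=cv2.INTER_CUBIC))
E
```

```text
t 14.95 pos [0.5028 0.0152 0.2093] F [ 0.8 -0.  -1.7] M [ 0.03 -0.2   0.02] w 0.0129 q [ 0.42  0.09 -0.39  0.   -1.1   1.18]
units [ 0.232  0.003 -0.01 ] [-1.57 -0.03  0.  ] zeta -178.4 xaxis [ 0.002  0.001 -1.   ]
14.95 [0.50277299 0.01519178 0.20926718] [ 0.42  0.09 -0.39  0.   -1.1   1.18] [ 0.8 -0.  -1.7]
[[ 0.002  0.028 -1.     0.503]
 [ 0.001 -1.    -0.028  0.015]
 [-1.    -0.    -0.002  0.209]
 [ 0.     0.     0.     1.   ]]
```

View pics/w12c.png

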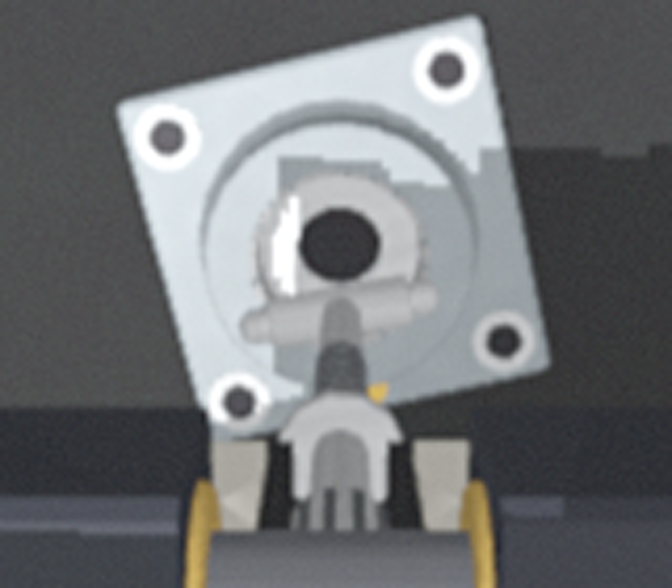

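```bash
python3 - <<'E'
from h import *
s,f=pickle.load(open('w12.pkl','rb'))
c=lambda u,v:(240+(u+.5)/4.2-.5,120+(v+.5)/4.2-.5)
P=np.array([plane(f,*c(*p),.012) for p in [(168,137),(446,70),(239,402),(504,341)]]);print('housing',P.mean(0), np.degrees(np.arctan2(*(P[1]-P[0])[:2])))
s5,f5=pickle.load(open('w5.pkl','rb'));c5=lambda u,v:(220+(u+.5)/3.3-.5,80+(v+.5)/3.3-.5)
Q=[plane(f5,*c5(*p),.012) for p in [(163,76),(411,44)]];print(np.degrees(np.arctan2(*(Q[1]-Q[0])[:2])))
a,b=[plane(f,*c(*p),s['eef_pos'][2]-.107) for p in [(240,328),(438,297)]];print('head',(a+b)/2,np.linalg.norm(a-b),s['eef_pos'],b-a)
E
python3 to.py .47 -.2304 .205 187.9
```

```text
housing [0.50280771 0.01533003 0.012     ] 164.98473172106765
165.41267187498957
head [0.50321189 0.01537936 0.10226718] 0.04596390287644905 [0.50277299 0.01519178 0.20926718] [ 0.00864477 -0.04514364  0.        ]
t 15.00 pos [0.5018 0.0151 0.2075] F [ 0.1  0.1 -1.5] M [-0.06  0.02  0.02] w 0.0124 q [ 0.42  0.09 -0.39 -0.   -1.09  1.18]
units [0.061 6.113 0.965] [-1.58 -0.    0.01] zeta -178.4 xaxis [-0.  0. -1.]
```

{"method": "carry_out", "body": {"deltas": [[-0.03,1,0,0,0,0],[-0.03,1,0,0,0,0],[-0.03,1,0,0,0,0],[-0.03,1,0,0,0,0],[-0.03,1,0,0,0,0]]}}

```text
t: 15.5
eef_pos: [0.507, -0.1862, 0.2121]
ee_rot: [-1.177, 1.568, 2.001]
force: [1.1, 0.7, -1.3]
width: 0.0125
```

{"method": "carry_out", "body": {"deltas": [[0,1,0,0,0,0],[0,1,0,0,0,0],[0,0.6,0,0,0,0],[0,0,0,0,0,0]]}}

```text
t: 15.9
eef_pos: [0.5084, -0.2983, 0.2087]
ee_rot: [-0.62, 1.564, 2.554]
force: [0.6, 0.5, -3.0]
width: 0.0124
```

```bash
python3 to.py .5055 -.2907 .180 181.6
```

```text
t 15.90 pos [ 0.5084 -0.2983  0.2087] F [ 0.6  0.5 -3. ] M [0.08 0.02 0.  ] w 0.0124 q [-0.2   0.24 -0.2  -0.   -1.14  1.81]
units [ 0.719 -0.189  0.063] [0.06 0.08 0.06] zeta -178.1 xaxis [-0.006  0.004 -1.   ]
```

{"method": "carry_out", "body": {"deltas": [[0.3,-0.19,0.06,0.06,0.08,0.06],[0.5,0,0,0,0,0],[0.5,0,0,0,0,0],[0,0,0,0,0,0]]}}

```text
t: 16.3
eef_pos: [0.5037, -0.2905, 0.153]
ee_rot: [-0.508, 1.567, 2.658]
force: [-0.5, 0.3, -1.8]
width: 0.0128
```

```bash
python3 to.py .5055 -.2907 .153 181.6
```

```text
t 16.30 pos [ 0.5037 -0.2905  0.153 ] F [-0.5  0.3 -1.8] M [0.02 0.18 0.03] w 0.0128 q [-0.19  0.27 -0.3  -0.   -1.01  1.78]
units [-0.001  0.006 -0.044] [-0.05  0.04  0.02] zeta -178.6 xaxis [-0.003  0.002 -1.   ]
```

{"method": "carry_out", "body": {"deltas": [[0,-0.05,-0.5,-0.05,0.04,0.02],[0,-0.06,-0.5,0,0,0],[0,0,0,0,0,0]]}}

```text
t: 16.6
eef_pos: [0.5458, -0.2841, 0.1545]
ee_rot: [1.563, 1.57, -1.549]
force: [-1.5, 0.1, -1.2]
width: 0.0124
```

```bash
python3 to.py .5996 -.2777 .153 181.6;  python3 - <<'E'
from h import *
s,f=wshot('w13')
cv2.imwrite('pics/w13c.png',cv2.resize(f['pixels'][110:260,230:400,::-1],None,fx=4,fy=4,interpolation=cv2.INTER_CUBIC))
E
```

```text
t 16.60 pos [ 0.5458 -0.2841  0.1545] F [-1.5  0.1 -1.2] M [-0.02  0.13 -0.  ] w 0.0124 q [-0.16  0.32 -0.22  0.   -1.03  1.76]
units [ 0.038 -0.122 -1.349] [ 0.01  0.   -0.01] zeta -178.3 xaxis [ 0. -0. -1.]
16.6 [ 0.54581808 -0.2841271   0.15451175] [-0.16  0.32 -0.22  0.   -1.03  1.76] [-1.5  0.1 -1.2]
[[ 0.     0.029 -1.     0.546]
 [-0.    -1.    -0.029 -0.284]
 [-1.     0.     0.     0.155]
 [ 0.     0.     0.     1.   ]]
```

View pics/w13c.png

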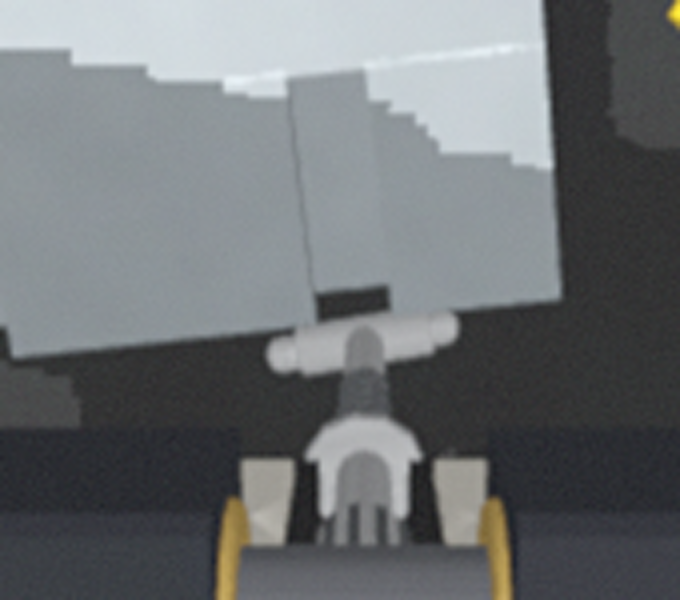

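```bash
python3 - <<'E'
from h import *
s,f=pickle.load(open('w13.pkl','rb'))
c=lambda u,v:(230+(u+.5)/4-.5,110+(v+.5)/4-.5)
p=[plane(f,*c(*q),.125) for q in [(288,80),(365,70),(316,316),(390,306)]]
r=(p[0]+p[1])/2;fr=(p[2]+p[3])/2;d=(r-fr)/np.linalg.norm(r-fr);print(r,fr,np.degrees(np.arctan2(d[1],d[0])),np.linalg.norm(p[0]-p[1]),np.linalg.norm(p[2]-p[3]),np.linalg.norm(r-fr))
print('hang',r-.01*d)
hz=s['eef_pos'][2]-.107
a,b=[plane(f,*c(*q),hz) for q in [(266,355),(459,327)]];print('head',(a+b)/2,np.linalg.norm(a-b))
x0=s['eef_pos']; print('line y at stem x',fr[1]+(x0[0]-fr[0])*d[1]/d[0],x0[1])
E
```

```text
[ 0.60889659 -0.27643978  0.125     ] [ 0.57013632 -0.28175931  0.125     ] 7.814558012581279 0.012494402015673622 0.012665847559652907 0.03912359838225893
hang [ 0.59898946 -0.27779945  0.125     ]
head [ 0.54516489 -0.28398419  0.04751175] 0.0469952116282104
line y at stem x -0.28509678471482675 -0.28412709618888776
```

{"method": "carry_out", "body": {"deltas": [[0.02,-0.02,-0.4,0,0,0],[0,-0.04,-0.25,0,0,0]]}}

```text
t: 16.85
eef_pos: [0.5709, -0.2806, 0.1551]
ee_rot: [0.67, 1.571, -2.443]
force: [-0.3, -0.4, -2.3]
width: 0.0124
```

```bash
python3 to.py .5992 -.2778 .152 181.6
```

```text
t 16.85 pos [ 0.5709 -0.2806  0.1551] F [-0.3 -0.4 -2.3] M [-0.05 -0.04  0.02] w 0.0124 q [-0.15  0.35 -0.18  0.   -1.05  1.75]
units [ 0.077 -0.048 -0.709] [ 0.01  0.   -0.  ] zeta -178.3 xaxis [-0. -0. -1.]
```

{"method": "carry_out", "body": {"deltas": [[0.04,0.01,-0.3,0,0,0],[0.02,-0.02,-0.2,0,0,0]]}}

```text
t: 17.05
eef_pos: [0.5924, -0.2793, 0.1535]
ee_rot: [2.905, 1.57, -0.207]
force: [0.0, 0.7, -2.5]
width: 0.0128
```

```bash
python3 to.py .5992 -.2778 .152 181.6
```

```text
t 17.05 pos [ 0.5924 -0.2793  0.1535] F [ 0.   0.7 -2.5] M [-0.05  0.02  0.01] w 0.0128 q [-0.14  0.38 -0.13  0.   -1.06  1.74]
units [ 0.038 -0.031 -0.172] [ 0.02 -0.01 -0.  ] zeta -178.3 xaxis [ 0.001 -0.    -1.   ]
```

{"method": "carry_out", "body": {"deltas": [[0.02,-0.03,-0.15,0,0,0],[0,0,0,0,0,0]]}}

```text
t: 17.25
eef_pos: [0.5995, -0.2776, 0.1523]
ee_rot: [2.928, 1.57, -0.184]
force: [-0.4, -0.3, -2.1]
width: 0.0126
```

```bash
python3 to.py .5992 -.2778 .1456 181.6
```

```text
t 17.25 pos [ 0.5995 -0.2776  0.1523] F [-0.4 -0.3 -2.1] M [-0.02  0.08  0.04] w 0.0126 q [-0.14  0.39 -0.12  0.   -1.06  1.74]
units [0.167 0.005 0.009] [ 0.02 -0.01 -0.  ] zeta -178.3 xaxis [ 0. -0. -1.]
```

Lower gently until the collar touches the shelf.

{"method": "carry_out", "body": {"deltas": [[0.1,0,0,0,0,0],[0.03,0,0,0,0,0]]}}

```text
t: 17.45
eef_pos: [0.5991, -0.2775, 0.1466]
ee_rot: [-1.185, 1.571, 1.986]
force: [-0.3, -1.0, -2.9]
width: 0.0125
```

{"method": "carry_out", "body": {"deltas": [[0.02,0,0,0,0,0]]}}

```text
t: 17.55
eef_pos: [0.5987, -0.2775, 0.1456]
ee_rot: [-0.621, 1.57, 2.55]
force: [0.1, 0.1, -0.5]
width: 0.0126
```

{"method": "carry_out", "body": {"deltas": [[0.02,0,0,0,0,0]]}}

```text
t: 17.65
eef_pos: [0.5988, -0.2777, 0.1455]
ee_rot: [2.824, 1.57, -0.288]
force: [-0.0, 1.8, 6.1]
width: 0.0123
```

{"method": "carry_out", "body": {"deltas": [[0,0,0,0,0,0],[0,0,0,0,0,0]], "newtons": 10}}

```text
t: 17.85
eef_pos: [0.5985, -0.2778, 0.1456]
ee_rot: [3.06, 1.57, -0.053]
force: [-0.2, -0.3, -2.3]
width: 0.0134
```

{"method": "carry_out", "body": {"deltas": [[0,0,0,0,0,0],[0,0,0,0,0,0],[0,0,0,0,0,0],[0,0,0,0,0,0],[0,0,0,0,0,0]], "hand": 0.4}}

```text
t: 18.35
eef_pos: [0.5988, -0.2782, 0.1463]
ee_rot: [2.749, 1.569, -0.363]
force: [-0.0, 0.1, -0.1]
width: 0.0478
```

```bash
python3 to.py .5992 -.2778 .25 181.6
```

```text
t 18.35 pos [ 0.5988 -0.2782  0.1463] F [-0.   0.1 -0.1] M [-0.07 -0.03 -0.01] w 0.0478 q [-0.14  0.39 -0.13  0.   -1.05  1.74]
units [-2.591 -0.007 -0.015] [ 0.02 -0.03 -0.01] zeta -178.3 xaxis [ 0.002 -0.001 -1.   ]
```

{"method": "carry_out", "body": {"deltas": [[-0.4,0,0,0,0,0],[-0.8,0,0,0,0,0],[-1,0,0,0,0,0],[-0.5,0,0.8,0,0,0],[0,0,0.9,0,0,0]]}}

```text
t: 18.85
eef_pos: [0.5315, -0.2799, 0.2554]
ee_rot: [0.194, 1.568, -2.917]
force: [0.2, -0.1, -0.8]
width: 0.0526
```

{"method": "carry_out", "body": {"deltas": [[0,0,0.9,0,1,0],[0,0,0.8,0,1,0],[0,0,0.5,0,1,0],[0,0,0,0,1,0],[0,0,0,0,0,0]]}}

```text
t: 19.35
eef_pos: [0.4379, -0.2824, 0.2525]
ee_rot: [3.131, 1.279, 0.02]
force: [0.8, -1.1, 0.1]
width: 0.0525
```

```bash
python3 - <<'E'
from h import *
from station import cams
s,f=wshot('w14')
for n in ['scene','top']:
    g=cams.grab_frame(n);pickle.dump(g,open(f'f_{n}14.pkl','wb'))
    c=g['pixels'][150:340,180:400] if n=='scene' else g['pixels'][140:290,190:460]
    cv2.imwrite(f'pics/{n}14.png',cv2.resize(c[:,:,::-1],None,fx=2.9,fy=2.9,interpolation=cv2.INTER_CUBIC))
E
```

```text
19.35 [ 0.4378794  -0.28235196  0.25253865] [-0.26 -0.06 -0.43 -0.1  -0.92  1.91] [ 0.8 -1.1  0.1]
[[ 0.287  0.03  -0.957  0.438]
 [ 0.006 -1.    -0.03  -0.282]
 [-0.958  0.003 -0.287  0.253]
 [ 0.     0.     0.     1.   ]]
```

View pics/w14.png

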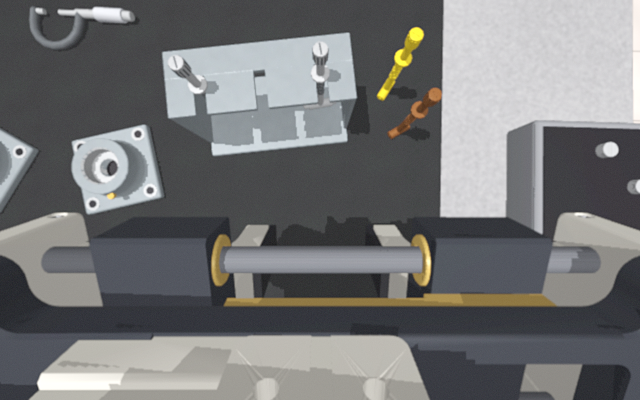

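View pics/scene14.png

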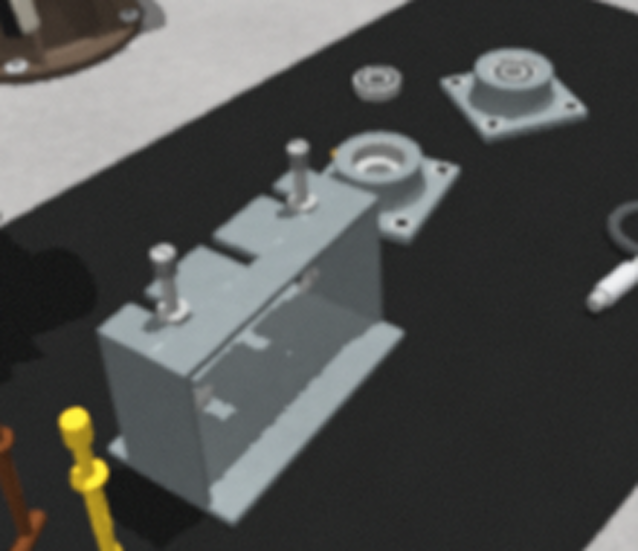

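View pics/top14.png

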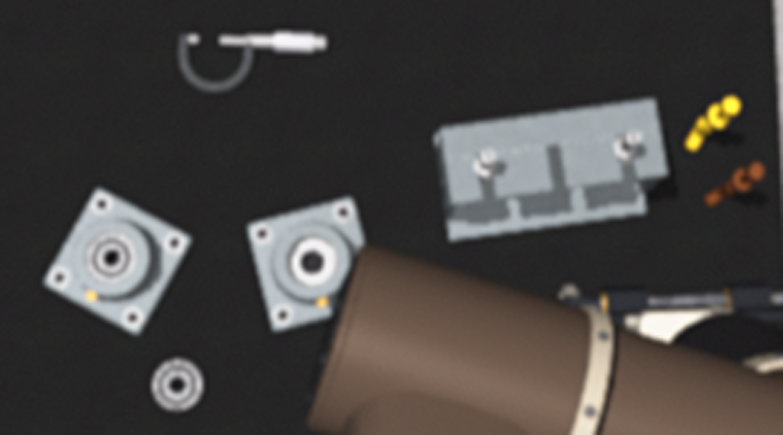

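```bash
python3 - <<'E'
from h import *
s,f=wshot('w15')
cv2.imwrite('pics/w15c.png',cv2.resize(f['pixels'][25:165,155:365,::-1],None,fx=3.7,fy=3.7,interpolation=cv2.INTER_CUBIC))
print(plane(f,320,76,.129),plane(f,320,48,.174))
E
```

```text
19.5 [ 0.44008315 -0.2827083   0.25235502] [-0.26 -0.05 -0.42 -0.1  -0.93  1.91] [0.7 0.3 0.4]
[[ 0.283  0.031 -0.958  0.44 ]
 [ 0.005 -0.999 -0.031 -0.283]
 [-0.959  0.004 -0.283  0.252]
 [ 0.     0.     0.     1.   ]]
[ 0.59557857 -0.27770722  0.129     ] [ 0.60015032 -0.2774852   0.174     ]
```

View pics/w15c.png

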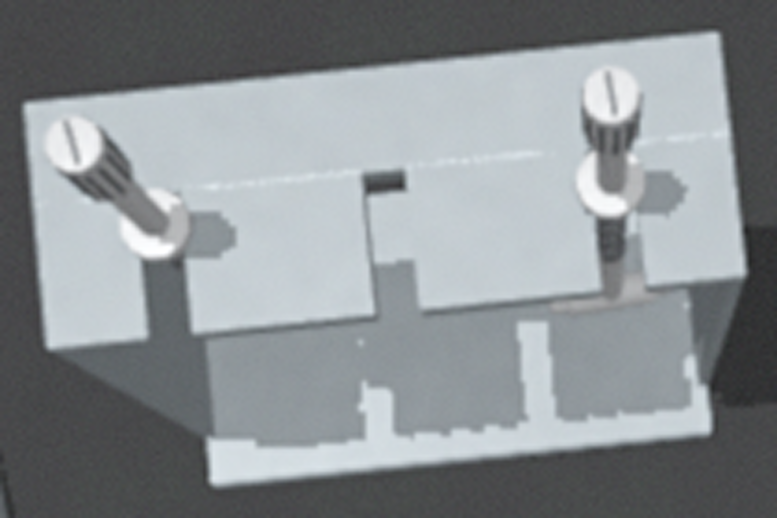

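The larger gauge hangs upright in slot0, collar on the shelf, with its head spread below. The picture shows the rack with both gauges at (610,185) and (155,225) in the crop. I'm handing the job in.

```bash
python3 -c "
from station import arm
print(arm.job_done())"
```

```text
the job is handed in; nothing more can be done
None
```

The job is done and handed in at about 19.5 s of the 67 s allowed. `job_done()` gives no verdict, so the results below are my own readings.

**What I did**
- I took the larger gauge from slot0, picking it because its head is longer and hangs lower than the other gauge's.
- I lowered it, still locked, into the open housing. The head met the shoulder about 17 mm below the mouth.
- I held it down with about 9–12 N while I turned the cap about 67° counter-clockwise, and the plungers came out to the wall.
- I turned the cap back clockwise until the head began to turn with it, which I took as the lock stop. I then drew the gauge straight out and hung it back in slot0.

**Last checks**
- **Size taken:** the camera put the noses 46 mm and then 47.0 mm apart, against about 38 mm at the start and a 47 mm seat.
- **Open housing:** its measured position agreed to within 0.1 mm and 0.4° before and after.
- **Other things:** the small gauge, full housing, bearing and micrometer look unmoved in the before and after pictures.
- **Hanging:** the collar sits on the shelf in slot0, the stem is upright, and the gripper is clear.

**Not perfect**
- **Centring:** while pressing, the tool drifted up to about 2 mm sideways from the seat's centre. It was about 1 mm off at locking, which could make the size up to about 0.1 mm small.
- **Down-force:** it fell to about 9 N at times, below the 10–15 N asked. The head did not turn while I loosened the cap. The contact force stayed below 25 N in every reading I took, even with the springs' 7 N added.
- **Collar position:** my last rough reading put the collar about 4 mm nearer the front of the slot than the cap reading did. I put this down to the pixel I picked and did not check it further.

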